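# Seal the sample canisters and stow them in the sample drawer

### The job

Put the meat-sample canisters away: pull the sample drawer out to its stop, press every canister's lid fully home, and stand the canisters upright in the drawer, red ones in the red lane and blue ones in the blue lane. When all are in, push the drawer fully shut. Leave the other things on the counter alone.

Things in the scene. Friction and masses are not known exactly. Their poses are not given: they have to be found in the camera images.
- can_red_a: loose sample canister, about 0.3 kg: upright white cylinder 60 mm in diameter, 76 mm tall, with a red band near its foot and a red push-down lid. Origin: centre of its underside; z up along its axis. May be absent (None).
- lid_red_a (a joint): the red lid of can_red_a (disc 56 mm in diameter, 14 mm thick, on a 44 mm neck), how far it has been pressed down: 0 = fully proud (top of lid 102 mm above the canister's underside), 0.012 = fully home (top at 90 mm). It stays wherever it is left; about 6 to 8 N straight down moves it. None if the canister is absent.
- can_red_b: loose sample canister, about 0.3 kg: upright white cylinder 60 mm in diameter, 76 mm tall, with a red band near its foot and a red push-down lid. Origin: centre of its underside; z up along its axis. May be absent (None).
- lid_red_b (a joint): the red lid of can_red_b (disc 56 mm in diameter, 14 mm thick, on a 44 mm neck), how far it has been pressed down: 0 = fully proud (top of lid 102 mm above the canister's underside), 0.012 = fully home (top at 90 mm). It stays wherever it is left; about 6 to 8 N straight down moves it. None if the canister is absent.
- can_blue_a: loose sample canister, about 0.3 kg: upright white cylinder 60 mm in diameter, 76 mm tall, with a blue band near its foot and a blue push-down lid. Origin: centre of its underside; z up along its axis. May be absent (None).
- lid_blue_a (a joint): the blue lid of can_blue_a (disc 56 mm in diameter, 14 mm thick, on a 44 mm neck), how far it has been pressed down: 0 = fully proud (top of lid 102 mm above the canister's underside), 0.012 = fully home (top at 90 mm). It stays wherever it is left; about 6 to 8 N straight down moves it. None if the canister is absent.
- can_blue_b: loose sample canister, about 0.3 kg: upright white cylinder 60 mm in diameter, 76 mm tall, with a blue band near its foot and a blue push-down lid. Origin: centre of its underside; z up along its axis. May be absent (None).
- lid_blue_b (a joint): the blue lid of can_blue_b (disc 56 mm in diameter, 14 mm thick, on a 44 mm neck), how far it has been pressed down: 0 = fully proud (top of lid 102 mm above the canister's underside), 0.012 = fully home (top at 90 mm). It stays wherever it is left; about 6 to 8 N straight down moves it. None if the canister is absent.
- unit: stainless sample-drawer unit fixed on the counter, 300 mm deep (x) x 300 mm wide (y) x 130 mm high, open at its front (-x) face where its one drawer slides out along the unit's own -x. Origin: middle of the lower edge of its open front. The opening's top edge is 116 mm above the counter, 6 mm above a closed canister standing in the drawer: a lid left more than 6 mm proud will not pass under it.
- drawer (a joint): how far the drawer is pulled out, m: 0 = shut, 0.200 = out at its stop. Friction about 2.5 N; it stays where it is left. Tray sides stand 34 mm, the divider between the lanes 24 mm, the drawer front (12 mm thick) 96 mm above the tray's floor.
- handle (a point): centre of the drawer's dark bar handle: 12 mm round bar, 120 mm long along the unit's y, 100 mm above the counter (30 mm below the unit's top). The bar's axis stands 45 mm in front of the flat white drawer front, free from above; the two stays are 52 mm either side of its centre. Axes as the unit's. Moves with the drawer.
- red_lane (a point): front end of the red-floored lane of the drawer: on its floor (20 mm above the counter), midway across the lane, against the inside of the drawer front; the lane is on the unit's +y (left as seen from the robot) side. Lane: 236 mm long towards +x, 130 mm wide (y); holds two canisters one behind the other. Axes as the unit's; moves with the drawer. With the drawer at its stop the lane is open from above from x = 0 to 200 mm.
- blue_lane (a point): front end of the blue-floored lane of the drawer: on its floor (20 mm above the counter), midway across the lane, against the inside of the drawer front; the lane is on the unit's -y (right as seen from the robot) side. Lane: 236 mm long towards +x, 130 mm wide (y); holds two canisters one behind the other. Axes as the unit's; moves with the drawer. With the drawer at its stop the lane is open from above from x = 0 to 200 mm.
- beaker: open glass beaker, 66 mm across, 85 mm tall, a bystander to be left alone. Origin: centre of its underside.
- spray: green bottle with a white cap, 60 mm across, 150 mm tall, a bystander to be left alone. Origin: centre of its underside.
- spatula: spatula lying flat, 190 mm long, a bystander to be left alone. Origin: on its underside.
- pan: grey rectangular pan, 220 x 130 x 60 mm, a bystander to be left alone. Origin: centre of its underside.
- tile: white ceramic calibration tile, 75 x 75 x 12 mm, a bystander to be left alone. Origin: centre of its underside.
Not all that is in view belongs to the job. What is shaped like the can_blue_b but purple is not meant.

How it is judged:
On the way, in this order (a step that is already met when the one before it is completed fails the run):
1. the drawer is pulled out to its stop (value of joint drawer above 0.194 m), for 0.2 s.
2. every canister present stands upright in the lane of its colour with its lid fully home, the drawer still out (x of can_red_a in the frame of red_lane between 0.02 and 0.22 m and y of can_red_a in the frame of red_lane between -0.042 and 0.042 m and z of can_red_a in the frame of red_lane between -0.006 and 0.006 m and angle between each of can_red_a, can_red_b, can_blue_a, can_blue_b's own z axis and vertical below 0.12 rad and value of joint each of lid_red_a, lid_red_b, lid_blue_a, lid_blue_b above 0.0105 m and linear speed of each of can_red_a, can_red_b, can_blue_a, can_blue_b below 0.03 m/s and x of can_red_b in the frame of red_lane between 0.02 and 0.22 m and y of can_red_b in the frame of red_lane between -0.042 and 0.042 m and z of can_red_b in the frame of red_lane between -0.006 and 0.006 m and x of can_blue_a in the frame of blue_lane between 0.02 and 0.22 m and y of can_blue_a in the frame of blue_lane between -0.042 and 0.042 m and z of can_blue_a in the frame of blue_lane between -0.006 and 0.006 m and x of can_blue_b in the frame of blue_lane between 0.02 and 0.22 m and y of can_blue_b in the frame of blue_lane between -0.042 and 0.042 m and z of can_blue_b in the frame of blue_lane between -0.006 and 0.006 m and value of joint drawer above 0.1 m), for 0.2 s.
3. the drawer is pushed fully shut (value of joint drawer below 0.008 m), for 0.2 s.
At the end, for the whole second after the job is handed in: the drawer is shut (within 8 mm); every canister present stands upright (within 7 degrees) and at rest on the floor of the lane of its colour, its lid fully home (within 1.5 mm) (x of can_red_a in the frame of red_lane between 0.02 and 0.22 m and y of can_red_a in the frame of red_lane between -0.042 and 0.042 m and z of can_red_a in the frame of red_lane between -0.006 and 0.006 m and angle between each of can_red_a, can_red_b, can_blue_a, can_blue_b's own z axis and vertical below 0.12 rad and value of joint each of lid_red_a, lid_red_b, lid_blue_a, lid_blue_b above 0.0105 m and linear speed of each of can_red_a, can_red_b, can_blue_a, can_blue_b below 0.03 m/s and x of can_red_b in the frame of red_lane between 0.02 and 0.22 m and y of can_red_b in the frame of red_lane between -0.042 and 0.042 m and z of can_red_b in the frame of red_lane between -0.006 and 0.006 m and x of can_blue_a in the frame of blue_lane between 0.02 and 0.22 m and y of can_blue_a in the frame of blue_lane between -0.042 and 0.042 m and z of can_blue_a in the frame of blue_lane between -0.006 and 0.006 m and x of can_blue_b in the frame of blue_lane between 0.02 and 0.22 m and y of can_blue_b in the frame of blue_lane between -0.042 and 0.042 m and z of can_blue_b in the frame of blue_lane between -0.006 and 0.006 m and value of joint drawer below 0.008 m); the robot touches nothing.
It fails at once if a bystander is disturbed (moved more than 40 mm) (distance of any of beaker, spray, spatula, pan, tile from where it was at the start of the episode above 0.04 m).
It fails at once if a bystander is knocked over (angle between any of beaker, spray's own z axis and vertical above 0.6 rad).
Of can_red_a, can_red_b, can_blue_a, can_blue_b only 3 to 4 are there at a start; the rules pass over those that are not, and their reading is None.
At some moment in a run one of can_red_a, can_red_b, can_blue_a, can_blue_b may be knocked a few centimetres aside while the robot is not near it.
It also fails if it takes over 210 s, if anything falls off the work surface, if the arm or the gripper's body presses on something with over 40 N, if the wrist force passes 120 N, or if a joint passes its speed limit or range.

### The arm

A 6-joint arm with a two-finger parallel gripper is mounted at the origin on the work surface. World frame = base frame: x ahead of the robot, y to its left, z up, the work surface at z = 0. Lengths are in m, angles in rad, forces in N, time in s.
With the tool pointing down it reaches from about 0.35 to 0.775 m from the base axis. Payload 5.5 kg.
Tool frame: the origin (TCP) lies at the very end of the fingers, on their centre line; the grasp point (between the pads) lies 19 mm behind it; z points along the fingers, y is the line along which they close (so a half turn about z gives the same grasp; the last joint's range is limited). The gripper opens to 85 mm and grips with 20 to 120 N. Pads are 22 mm wide; open, the fingers measure 114 mm over their backs; the gripper's body (76 mm by 85 mm) begins 54 mm behind the grasp point. The pads swing forward as they close: fully open they stand 13 mm farther back than shut.
Start: joints at [1.069, 0.313, 0.046, 1.304, 0, 1.431], TCP at [0.204, 0.538, 0.21] pointing down, gripper open.
Joint ranges: [-2.76, 2.76], [-0.86, 1.69], [-1.03, 1.26], [-2.2, 2.34], [-1.47, 1.5], [-3.14, 3.14]. Speed limits (rad/s): [2.57, 2.57, 3.14, 3.14, 3.14, 3.14].

### API

Orientations are given as a unit quaternion [w, x, y, z].
In Python, from workcell import env, imaging, ticket gives the robot as it stands. The module is installed in compiled form; this text tells all that it offers.
- The arm moves only by the tool apply_moves, never from a script. Its argument "rows" is a list of rows, each an object with "xyz": the shift along the tool's x, y, z in mm, a list of three; "turn": the turn, a rotation vector about the tool's x, y, z in rad, a list of three; "grip": the opening, from 0 (shut) to 1 (fully open). A call has 1 to 12 rows; each row is the pose to reach, as a shift and turn from the pose commanded when the call began, along the tool's axes at that moment; what a row does not reach only later rows make up. A row lasts 1/12 s, in which the tool goes at most 41.7 mm and 7.16 degrees, less where a joint would pass 70% of its speed; a pose out of reach is approached as far as the arm can. A call with a gripper value outside its range is refused whole. The fingers move at their own pace and stop on an object; "force" is the grip in N (left out, the last holds). Time passes only in rows, so rows that repeat a pose let the fingers close. It gives the time, the measured TCP pose, the force, the opening and the grip force at its end, in the units of the state.
- env.get_state(): the state, without advancing time (a new reading comes with each control period).
- imaging.read_camera(name): name is "scene" or "top"; returns a dict with "color" (400x640x3 uint8, blue, green, red), "z_map" (400x640 float32, m along the optical axis (not along the pixel's ray), 0 where there is no reading), "camera_matrix" (3x3 intrinsics, pixels), "k1" (the pictures are not rectified: a ray, as slopes to the right and down, at radius r is drawn at 1 + k1 r^2 times it, then the intrinsics apply), "view" (4x4, takes a point from world to camera coordinates). Camera axes: x right, y down, z forward; pixel columns grow to the right and rows downward; lengths in m; the calibration is good to about 2 mm. A picture is of the moment at which its call begins.
- ticket.hand_in(): hands the job in; it is judged then, once.
The state is a dict: "clock": time; "joint_pos": joint angles; "qvel": joint speeds; "tau": joint torques, N m; "tcp_pos": TCP position; "orientation": TCP orientation; "wrist_force": force on the tool from outside, world axes, zero at the start; "ft_torque": the same for the moment, N m; "finger_gap": finger opening in m; "grip_force": force on a finger pad.
Only numpy, scipy, OpenCV 4.12 (cv2) and the standard library are available. Lean on these libraries where they do the work, as an engineer would, in place of code of your own. Each camera call takes 0.05 s, during which the arm holds its last target. There are 200 camera calls.

## Working session

There is one attempt and no reset: what is moved stays moved. The work goes in short steps, Python scripts to look and compute and a tool call to move; the robot and the scene stay as the last step left them, time stands still between calls to the robot, and variables do not carry over. Pictures are saved under pics/ and viewed, at most 14 in all, crops included, and the job is handed in when it is done.

Besides the shell and the picture viewer there is one more tool, called after ">>>" as name(argument=value, ...) on one line, values as JSON. apply_moves: Moves the arm, as the interface text tells. Its arguments: {"type":"object","properties":{"rows":{"type":"array"},"force":{"type":"number"}},"required":["rows"]}

```bash
mkdir -p pics
cat > h.py <<'E'
import numpy as np, cv2
from workcell import env, imaging, ticket
def cam(n,save=None):
    d=imaging.read_camera(n)
    if save: cv2.imwrite('pics/'+save,d['color'])
    return d
def world(d,uv,depth=None,z=None):
    """pixel -> world, by depth map value or plane z"""
    uv=np.atleast_2d(np.array(uv,float)); K=d['camera_matrix']
    p=np.stack([(uv[:,0]-K[0,2])/K[0,0],(uv[:,1]-K[1,2])/K[1,1]],1); q=p.copy()
    for _ in range(20): q=p/(1+d['k1']*(q**2).sum(1,keepdims=True))
    r=np.c_[q,np.ones(len(q))]; V=np.array(d['view']); R=V[:3,:3]; t=V[:3,3]
    o=-R.T@t; w=r@R
    if depth is not None: return o+w*np.asarray(depth).reshape(-1,1)
    return o+w*((z-o[2])/w[:,2])[:,None]
def cloud(d):
    v,u=np.mgrid[0:400,0:640]; uv=np.c_[u.ravel(),v.ravel()]
    P=world(d,uv,depth=d['z_map'].ravel()).reshape(400,640,3); P[d['z_map']==0]=np.nan
    return P
E
python3 - <<'E'
from h import *
for n in('scene','top'):
    d=cam(n,n+'0.png'); V=np.array(d['view']); print(n,d['k1'],d['camera_matrix'][0,0],-V[:3,:3].T@V[:3,3],V[2,:3])
s=env.get_state();print(s)
E
```

```text
scene -0.05098704455303474 385.8257400472868 [ 1.10974067 -0.21710313  1.09260339] [-0.49078529  0.08055765 -0.86754842]
top -0.08757913561554771 421.93431941001074 [ 0.38219275 -0.11645391  1.49689639] [ 0.0988871  -0.00724584 -0.99507228]
{'clock': 0.1, 'joint_pos': array([ 1.06940915e+00,  3.13974868e-01,  4.50930075e-02,  1.30362258e+00,
       -2.02608250e-05,  1.43118233e+00]), 'qvel': array([-0.00083028, -0.00186952,  0.00325896, -0.00054122,  0.00077468,
        0.00010962]), 'tau': array([ 2.32222723e-03, -4.81723630e+01,  2.99245441e+01,  1.27390723e-02,
       -8.28795464e-05,  5.36001025e-06]), 'tcp_pos': array([0.20329081, 0.5373279 , 0.20927006]), 'orientation': array([-2.59448561e-04,  1.79901694e-01,  9.83684223e-01, -8.13756687e-04]), 'wrist_force': array([ 0.41929944, -0.49673399, -0.14190428]), 'ft_torque': array([ 0.00718683,  0.05610099, -0.02713667]), 'grip_force': 0.0, 'finger_gap': 0.08543927045614699}
```

View pics/scene0.png

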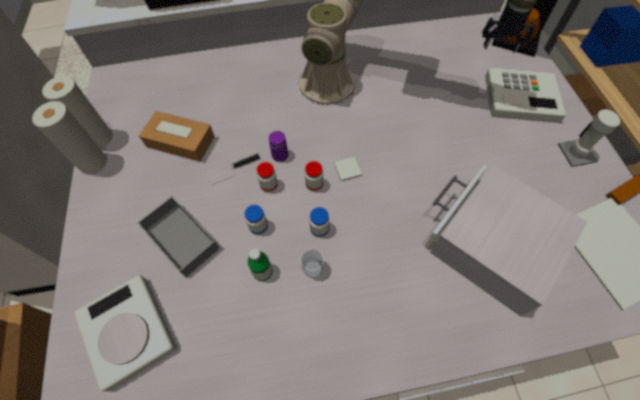

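View pics/top0.png

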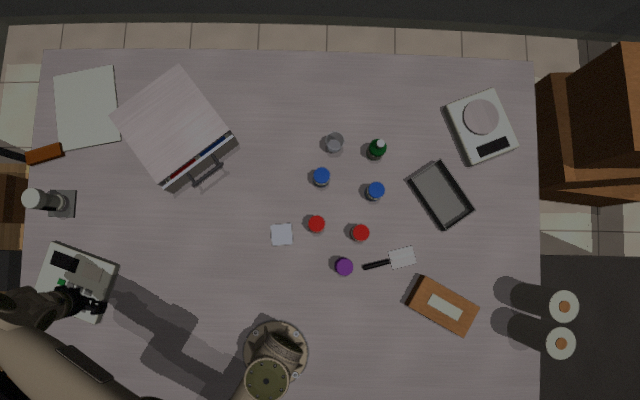

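Four canisters are present. In the top view, the reds are at (316,224) and (360,233), the blues at (321,177) and (375,190), and the purple decoy at (344,267). The drawer unit is at upper left with its handle near (207,175), facing down and to the right.

```bash
cat >> h.py <<'E'
def cans(d,show=True):
    P=cloud(d); hsv=cv2.cvtColor(d['color'],cv2.COLOR_BGR2HSV); H,S,Vv=cv2.split(hsv); out=[]
    ok=(S>130)&(Vv>60)&(P[...,2]>0.05)&(P[...,2]<0.3)&(P[...,0]>.2)
    for c,m in (('red',((H<6)|(H>174))),('blue',(H>104)&(H<124))):
        n,lab,st,ce=cv2.connectedComponentsWithStats((ok&m).astype(np.uint8))
        for i in range(1,n):
            if st[i,4]<60: continue
            pts=P[lab==i]; zt=np.nanpercentile(pts[:,2],80)
            top=(lab==i)&(P[...,2]>zt-.006); vu=np.argwhere(top)
            q=world(d,vu[:,::-1],z=zt)
            r,_=cv2.minEnclosingCircle(q[:,:2].astype(np.float32)),0
            out.append((c,np.r_[np.array(r[0]),zt],q[:,:2].mean(0),r[1]))
            if show: print(c,'circ',np.round(r[0],4),'mean',np.round(q[:,:2].mean(0),4),'ztop',round(zt,4),'rad',round(r[1],4),st[i,4],ce[i].round())
    return out
E
python3 - <<'E'
from h import *
for n in('top','scene'):
    d=cam(n); print(n); cans(d); P=cloud(d)
    m=(abs(P[...,2]-.13)<.006)&(P[...,1]>.1)&(P[...,0]>.35)
    k,lab,st,ce=cv2.connectedComponentsWithStats(m.astype(np.uint8)); i=1+st[1:,4].argmax()
    vu=np.argwhere(lab==i); q=world(d,vu[:,::-1],z=.13)[:,:2].astype(np.float32)
    r=cv2.minAreaRect(q); print('unit',r,np.nanmedian(P[lab==i][:,2])); print(cv2.boxPoints(r).round(4))
    g=d['color'].max(2); h=(g<90)&(abs(P[...,2]-.1)<.014)&(P[...,0]<.62)&(P[...,0]>.3)&(P[...,1]>.05)
    vu=np.argwhere(h); q=world(d,vu[:,::-1],z=.106)[:,:2] if len(vu) else vu; print('dark',len(vu)); 
    if len(vu): print(cv2.minAreaRect(q.astype(np.float32)))
E
```

```text
top
red circ [ 0.4492 -0.1282] mean [ 0.4493 -0.128 ] ztop 0.1026 rad 0.0273 214 [316. 223.]
red circ [ 0.425  -0.2767] mean [ 0.4245 -0.2766] ztop 0.1028 rad 0.027 208 [360. 232.]
blue circ [ 0.6119 -0.1415] mean [ 0.6123 -0.141 ] ztop 0.1008 rad 0.0268 194 [321. 175.]
blue circ [ 0.5678 -0.3266] mean [ 0.5678 -0.3267] ztop 0.1013 rad 0.0269 197 [376. 190.]
unit ((0.7738878726959229, 0.3785771131515503), (0.30503129959106445, 0.3016100227832794), 39.17991638183594) 0.13020098390051382
[[0.5604 0.3991]
 [0.7509 0.1653]
 [0.9874 0.358 ]
 [0.7968 0.5918]]
dark 285
((0.5505884289741516, 0.5050125122070312), (0.05647016689181328, 0.5905851721763611), 10.503751754760742)
scene
red circ [ 0.4521 -0.1329] mean [ 0.4523 -0.1328] ztop 0.1034 rad 0.0268 210 [313. 169.]
red circ [ 0.4266 -0.2794] mean [ 0.4269 -0.2798] ztop 0.1041 rad 0.0269 210 [265. 170.]
blue circ [ 0.5713 -0.3296] mean [ 0.5712 -0.3295] ztop 0.102 rad 0.0267 231 [254. 213.]
blue circ [ 0.6158 -0.1452] mean [ 0.6155 -0.1451] ztop 0.1013 rad 0.0266 234 [319. 216.]
unit ((0.7728136777877808, 0.37555167078971863), (0.30233079195022583, 0.3085970878601074), 39.35102081298828) 0.13103836458135554
[[0.5581 0.399 ]
 [0.7538 0.1604]
 [0.9875 0.3521]
 [0.7919 0.5907]]
dark 198
((0.5552878379821777, 0.5065187215805054), (0.06373670697212219, 0.5896590352058411), 11.36297607421875)
```

```bash
cat >> h.py <<'E'
YAW=np.radians(39.3); UX=np.array([np.cos(YAW),np.sin(YAW),0]); UY=np.array([-np.sin(YAW),np.cos(YAW),0]); UO=np.array([.6572,.282,0])
def U(x,y,z=0): return UO+x*UX+y*UY+np.array([0,0,z])
def inU(P): Q=P-UO; return np.stack([Q@UX,Q@UY,Q[...,2]],-1)
from scipy.spatial.transform import Rotation as Rn
def plan(xyz,yaw=None):
    """tool-frame shift (mm) and turn to world xyz; yaw = direction of tool y (deg, mod 180)"""
    s=env.get_state(); w,x,y,z=s['orientation']; R=Rn.from_quat([x,y,z,w]).as_matrix(); t=np.zeros(3)
    if yaw is not None:
        cur=np.degrees(np.arctan2(R[1,1],R[0,1])); dl=(yaw-cur+90)%180-90
        ty=np.radians(cur+dl); Y=np.array([np.cos(ty),np.sin(ty),0]); Z=np.array([0,0,-1.]); X=np.cross(Y,Z)
        t=Rn.from_matrix(R.T@np.c_[X,Y,Z]).as_rotvec()
    print('shift mm',(1000*R.T@(np.array(xyz)-s['tcp_pos'])).round(1),'turn',t.round(3),'| at',s['tcp_pos'].round(4),'F',s['wrist_force'].round(1),'gap',round(s['finger_gap'],4),'t',round(s['clock'],1),'q6',s['joint_pos'].round(2))
E
python3 - <<'E'
from h import *
for n in('top','scene'):
    d=cam(n); P=cloud(d); Q=inU(P)
    m=(Q[...,0]>-.1)&(Q[...,0]<-.028)&(abs(Q[...,1])<.09)&(Q[...,2]>.07)&(Q[...,2]<.125)
    q=Q[m]; print(n,len(q),np.nanmedian(q,0).round(4)); 
    a=q[abs(q[:,1])<.04]; print(np.percentile(a,[5,50,95],axis=0).round(4)); print('yrange',np.percentile(q[:,1],[2,98]))
    f=(Q[...,0]>-.03)&(Q[...,0]<.02)&(abs(Q[...,1])<.12)&(Q[...,2]>.108)&(Q[...,2]<.121); print('front top',np.percentile(Q[f],[5,50,95],axis=0).round(4))
plan(U(-.057,0,.2),39.3)
E
```

```text
top 200 [-0.0655  0.0015  0.1046]
[[-0.0722 -0.0363  0.0979]
 [-0.0679  0.0003  0.1049]
 [-0.0614  0.0348  0.1099]]
yrange [-0.06033284  0.06199708]
front top [[-0.0221 -0.1069  0.1099]
 [-0.0158  0.0024  0.1154]
 [ 0.0029  0.1091  0.1196]]
scene 236 [-0.0661 -0.0062  0.1061]
[[-0.0752 -0.0343  0.1027]
 [-0.0695 -0.0014  0.1068]
 [-0.0642  0.0363  0.11  ]]
yrange [-0.06256591  0.05831618]
front top [[-0.0237 -0.1079  0.1138]
 [-0.0179 -0.0067  0.1169]
 [-0.0124  0.1049  0.1196]]
shift mm [-486.4 -127.9    9.8] turn [-0.001  0.     0.523] | at [0.2035 0.5376 0.2098] F [-0.3 -0.6  0. ] gap 0.0852 t 0.3 q6 [1.07 0.31 0.05 1.3  0.   1.43]
```

```bash
python3 -c "
from h import *
plan(U(-.068,0,.16),39.3)"
```

```text
shift mm [-480.9 -137.4   49.8] turn [-0.001  0.     0.523] | at [0.2035 0.5376 0.2098] F [-0.3 -0.6  0. ] gap 0.0852 t 0.3 q6 [1.07 0.31 0.05 1.3  0.   1.43]
```

>>> apply_moves(rows=[{"xyz": [-100, -25, 10], "turn": [0, 0, 0.1], "grip": 0.42}, {"xyz": [-480, -140, 10], "turn": [0, 0, 0.523], "grip": 0.42}, {"xyz": [-480, -140, 10], "turn": [0, 0, 0.523], "grip": 0.42}, {"xyz": [-480, -140, 10], "turn": [0, 0, 0.523], "grip": 0.42}, {"xyz": [-480, -140, 10], "turn": [0, 0, 0.523], "grip": 0.42}, {"xyz": [-480, -140, 10], "turn": [0, 0, 0.523], "grip": 0.42}, {"xyz": [-480, -140, 10], "turn": [0, 0, 0.523], "grip": 0.42}, {"xyz": [-480, -140, 10], "turn": [0, 0, 0.523], "grip": 0.42}, {"xyz": [-480, -140, 10], "turn": [0, 0, 0.523], "grip": 0.42}, {"xyz": [-480, -140, 10], "turn": [0, 0, 0.523], "grip": 0.42}, {"xyz": [-480, -140, 10], "turn": [0, 0, 0.523], "grip": 0.42}, {"xyz": [-480, -140, 10], "turn": [0, 0, 0.523], "grip": 0.42}], force=40)

```text
clock: 1.3
tcp_pos: [0.6041, 0.2356, 0.2001]
orientation: [0.0, 0.428, 0.904, 0.0]
wrist_force: [-0.2, 0.8, 0.1]
finger_gap: 0.0361
grip_force: 0.0
```

```bash
python3 -c "
from h import *
plan(U(-.068,0,.16),39.3)"
```

```text
shift mm [ 2.3  2.5 40.1] turn [ 0. -0. -0.] | at [0.6041 0.2356 0.2001] F [-0.2  0.8  0.1] gap 0.0361 t 1.3 q6 [0.25 0.46 0.24 1.35 0.   1.13]
```

>>> apply_moves(rows=[{"xyz": [2, 2, 40], "turn": [0, 0, 0], "grip": 0.42}, {"xyz": [2, 2, 80], "turn": [0, 0, 0], "grip": 0.42}, {"xyz": [2, 2, 105], "turn": [0, 0, 0], "grip": 0.42}, {"xyz": [2, 2, 119], "turn": [0, 0, 0], "grip": 0.42}, {"xyz": [2, 2, 119], "turn": [0, 0, 0], "grip": 0.42}, {"xyz": [2, 2, 119], "turn": [0, 0, 0], "grip": 0}, {"xyz": [2, 2, 119], "turn": [0, 0, 0], "grip": 0}, {"xyz": [2, 2, 119], "turn": [0, 0, 0], "grip": 0}, {"xyz": [2, 2, 119], "turn": [0, 0, 0], "grip": 0}, {"xyz": [2, 2, 119], "turn": [0, 0, 0], "grip": 0}])

```text
clock: 2.13
tcp_pos: [0.6053, 0.2408, 0.0848]
orientation: [0.002, 0.428, 0.904, 0.002]
wrist_force: [1.1, -0.6, 7.3]
finger_gap: 0.0002
grip_force: 3.4
```

Run:
```python
from h import *
a=cam('scene')['color'][140:290,390:590]; b=cam('top')['color'][90:240,100:300]
cv2.imwrite('pics/h1.png',cv2.resize(np.hstack([a,b]),None,fx=2,fy=2,interpolation=2))
s=env.get_state(); print(s['ft_torque'],s['wrist_force'],inU(s['tcp_pos']))
```

```text
[0.01732318 0.03656362 0.05888322] [-1.07476614  0.40326132  6.13542535] [-0.06627243  0.00096415  0.08476948]
```

View pics/h1.png

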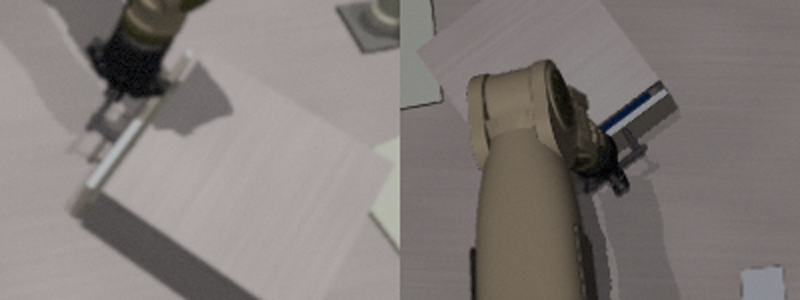

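The gripper closed on nothing near the handle, and the crop is too occluded by the gripper to show why. Lane floor is visible behind the drawer front, so the drawer already stands slightly open. I'll make a short pull to see whether the bar is caught.

>>> apply_moves(rows=[{"xyz": [0, -10, 0], "turn": [0, 0, 0], "grip": 0}, {"xyz": [0, -20, 0], "turn": [0, 0, 0], "grip": 0}, {"xyz": [0, -30, 0], "turn": [0, 0, 0], "grip": 0}, {"xyz": [0, -30, 0], "turn": [0, 0, 0], "grip": 0}])

```text
clock: 2.57
tcp_pos: [0.5793, 0.2205, 0.0828]
orientation: [0.001, 0.428, 0.904, 0.0]
wrist_force: [0.1, -0.0, -0.2]
finger_gap: 0.0
grip_force: 0.0
```

Run:
```python
from h import *
s=env.get_state(); print(s['wrist_force'],inU(s['tcp_pos']))
for n in('top','scene'):
    d=cam(n); P=cloud(d); Q=inU(P)
    b=d['color'].astype(int).min(2)
    f=(Q[...,0]>-.1)&(Q[...,0]<.0)&(abs(Q[...,1])<.13)&(Q[...,2]>.108)&(Q[...,2]<.121); 
    if f.sum(): print('front top',n,f.sum(),np.percentile(Q[f],[5,50,95],axis=0).round(4))
    m=(Q[...,0]>-.13)&(Q[...,0]<-.028)&(abs(Q[...,1])<.07)&(Q[...,2]>.09)&(Q[...,2]<.108); print('bar',m.sum(),np.percentile(Q[m],[5,50,95],axis=0).round(4))
```

```text
[ 0.10934449 -0.01165055 -0.15370001] [-0.09924759  0.00174526  0.0827665 ]
front top top 144 [[-0.0332 -0.1246  0.109 ]
 [-0.0239 -0.0717  0.1148]
 [-0.0168 -0.0225  0.1197]]
bar 87 [[-0.0788 -0.06    0.0973]
 [-0.0698 -0.047   0.1032]
 [-0.029   0.0634  0.1073]]
front top scene 350 [[-0.0742 -0.1182  0.1094]
 [-0.0252 -0.0091  0.1169]
 [-0.0192  0.1139  0.1198]]
bar 154 [[-0.0812 -0.0593  0.1007]
 [-0.0717 -0.0316  0.1054]
 [-0.0346  0.0519  0.1077]]
```

>>> apply_moves(rows=[{"xyz": [0, 0, -40], "turn": [0, 0, 0], "grip": 0}, {"xyz": [0, 0, -80], "turn": [0, 0, -0.12], "grip": 0}, {"xyz": [0, 10, -80], "turn": [0, 0, -0.24], "grip": 0}, {"xyz": [0, 30, -80], "turn": [0, 0, -0.36], "grip": 0}, {"xyz": [0, 51, -80], "turn": [0, 0, -0.48], "grip": 0}, {"xyz": [0, 51, -80], "turn": [0, 0, -0.6], "grip": 0}, {"xyz": [0, 51, -80], "turn": [0, 0, -0.72], "grip": 0}, {"xyz": [0, 51, -80], "turn": [0, 0, -0.84], "grip": 0}, {"xyz": [0, 51, -80], "turn": [0, 0, -0.96], "grip": 0}, {"xyz": [0, 51, -80], "turn": [0, 0, -1.08], "grip": 0}, {"xyz": [0, 51, -80], "turn": [0, 0, -1.2], "grip": 0}, {"xyz": [0, 51, -80], "turn": [0, 0, -1.32], "grip": 0}])

```text
clock: 3.67
tcp_pos: [0.62, 0.2539, 0.1614]
orientation: [0.001, -0.219, 0.976, 0.0]
wrist_force: [1.1, -0.3, -0.3]
finger_gap: 0.0003
grip_force: 0.0
```

>>> apply_moves(rows=[{"xyz": [0, 0, 0], "turn": [0, 0, -0.12], "grip": 0}, {"xyz": [0, 0, 0], "turn": [0, 0, -0.25], "grip": 0}, {"xyz": [0, 0, 0], "turn": [0, 0, -0.25], "grip": 0}, {"xyz": [0, 0, 0], "turn": [0, 0, -0.25], "grip": 0}])

```text
clock: 4.0
tcp_pos: [0.6198, 0.2537, 0.1614]
orientation: [0.0, -0.335, 0.942, 0.0]
wrist_force: [-0.4, 0.0, 0.6]
finger_gap: 0.0001
grip_force: 0.0
```

Run:
```python
from h import *
plan(U(-.048,0,.07),129.3)
d=cam('scene'); 
cv2.imwrite('pics/h2.png',cv2.resize(d['color'][140:290,390:590],None,fx=4,fy=4,interpolation=2))
```

```text
shift mm [ 1.2 -1.7 91.4] turn [-0.     0.001 -0.004] | at [0.6198 0.2537 0.1614] F [-0.4  0.   0.6] gap 0.0001 t 4.0 q6 [ 0.27  0.52  0.23  1.29  0.   -0.41]
```

View pics/h2.png

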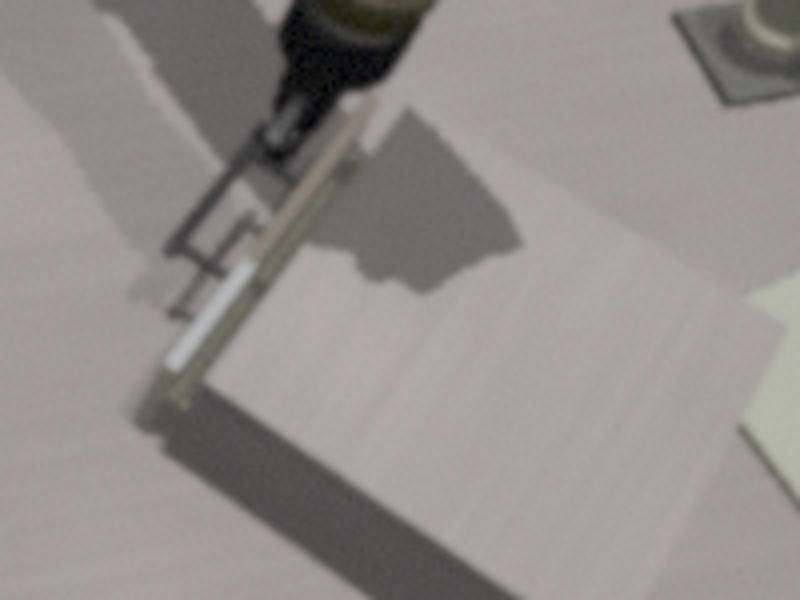

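The closed fingertips, at crop (285,140), hang over the gap between the bar and the drawer front. I'll go down and feel for contact.

>>> apply_moves(rows=[{"xyz": [0, 0, 30], "turn": [0, 0, 0], "grip": 0}, {"xyz": [0, 0, 50], "turn": [0, 0, 0], "grip": 0}, {"xyz": [0, 0, 65], "turn": [0, 0, 0], "grip": 0}, {"xyz": [0, 0, 80], "turn": [0, 0, 0], "grip": 0}, {"xyz": [0, 0, 91], "turn": [0, 0, 0], "grip": 0}, {"xyz": [0, 0, 91], "turn": [0, 0, 0], "grip": 0}])

```text
clock: 4.55
tcp_pos: [0.6176, 0.2529, 0.0673]
orientation: [-0.002, -0.335, 0.942, 0.0]
wrist_force: [-0.1, 0.0, -1.4]
finger_gap: 0.0
grip_force: 0.0
```

>>> apply_moves(rows=[{"xyz": [15, 0, 0], "turn": [0, 0, 0], "grip": 0}, {"xyz": [30, 0, 0], "turn": [0, 0, 0], "grip": 0}, {"xyz": [45, 0, 0], "turn": [0, 0, 0], "grip": 0}, {"xyz": [60, 0, 0], "turn": [0, 0, 0], "grip": 0}, {"xyz": [60, 0, 0], "turn": [0, 0, 0], "grip": 0}])

```text
clock: 4.97
tcp_pos: [0.5717, 0.2144, 0.0712]
orientation: [-0.0, -0.335, 0.942, -0.0]
wrist_force: [-0.2, 0.0, 0.7]
finger_gap: 0.0
grip_force: 0.0
```

```bash
cat >> h.py <<'E'
def front(lo=-.3):
    for n in('top','scene'):
        d=cam(n); Q=inU(cloud(d))
        f=(Q[...,0]>lo)&(Q[...,0]<-.01)&(abs(Q[...,1])<.145)&(abs(Q[...,1])>.08)&(Q[...,2]>.11)&(Q[...,2]<.121)
        if f.sum(): print('front top',n,f.sum(),np.percentile(Q[f],[10,50,90],axis=0).round(4)[:,0])
E
python3 -c "
from h import *
s=env.get_state(); print(s['wrist_force'],inU(s['tcp_pos'])); front()"
```

```text
[-0.20418505  0.01595805  0.71472418] [-0.10899275  0.00186865  0.07118425]
front top top 76 [-0.0858 -0.0814 -0.0755]
front top scene 154 [-0.0859 -0.0805 -0.0757]
```

>>> apply_moves(rows=[{"xyz": [15, 0, 0], "turn": [0, 0, 0], "grip": 0}, {"xyz": [30, 0, 0], "turn": [0, 0, 0], "grip": 0}, {"xyz": [45, 0, 0], "turn": [0, 0, 0], "grip": 0}, {"xyz": [60, 0, 0], "turn": [0, 0, 0], "grip": 0}, {"xyz": [75, 0, 0], "turn": [0, 0, 0], "grip": 0}, {"xyz": [90, 0, 0], "turn": [0, 0, 0], "grip": 0}, {"xyz": [105, 0, 0], "turn": [0, 0, 0], "grip": 0}, {"xyz": [115, 0, 0], "turn": [0, 0, 0], "grip": 0}, {"xyz": [122, 0, 0], "turn": [0, 0, 0], "grip": 0}, {"xyz": [127, 0, 0], "turn": [0, 0, 0], "grip": 0}, {"xyz": [132, 0, 0], "turn": [0, 0, 0], "grip": 0}, {"xyz": [132, 0, 0], "turn": [0, 0, 0], "grip": 0}])

```text
clock: 6.07
tcp_pos: [0.4713, 0.1316, 0.0707]
orientation: [0.001, -0.336, 0.942, -0.0]
wrist_force: [2.3, 1.2, 1.5]
finger_gap: -0.0002
grip_force: 1.2
```

```bash
python3 -c "
from h import *
s=env.get_state(); print(s['wrist_force'],inU(s['tcp_pos'])); front()"
```

```text
[2.33688382 1.23530328 1.51968026] [-0.23908125  0.00137516  0.07067124]
front top top 70 [-0.2108 -0.2058 -0.2007]
front top scene 142 [-0.2117 -0.2063 -0.2012]
```

>>> apply_moves(rows=[{"xyz": [3, 0, 0], "turn": [0, 0, 0], "grip": 0}, {"xyz": [6, 0, 0], "turn": [0, 0, 0], "grip": 0}, {"xyz": [8, 0, 0], "turn": [0, 0, 0], "grip": 0}, {"xyz": [8, 0, 0], "turn": [0, 0, 0], "grip": 0}])

```text
clock: 6.5
tcp_pos: [0.4712, 0.1317, 0.0708]
orientation: [0.007, -0.337, 0.941, 0.003]
wrist_force: [17.3, 17.8, -12.5]
finger_gap: 0.0
grip_force: 12.5
```

```bash
python3 -c "
from h import *
s=env.get_state(); print(s['wrist_force'],inU(s['tcp_pos']))
front()"
```

```text
[ 17.33925725  17.76598706 -12.49143629] [-0.2391684   0.00152265  0.07080885]
front top top 68 [-0.2109 -0.2066 -0.201 ]
front top scene 148 [-0.2117 -0.2064 -0.2015]
```

>>> apply_moves(rows=[{"xyz": [-8, 0, 0], "turn": [0, 0, 0], "grip": 0}, {"xyz": [-12, 0, 0], "turn": [0, 0, 0], "grip": 0}, {"xyz": [-12, 0, -40], "turn": [0, 0, 0], "grip": 0}, {"xyz": [-12, 0, -80], "turn": [0, 0, 0], "grip": 0}, {"xyz": [174, -190, -90], "turn": [0, 0, 0], "grip": 0}, {"xyz": [174, -190, -90], "turn": [0, 0, 0], "grip": 0}, {"xyz": [174, -190, -90], "turn": [0, 0, 0], "grip": 0}, {"xyz": [174, -190, -90], "turn": [0, 0, 0], "grip": 0}, {"xyz": [174, -190, -90], "turn": [0, 0, 0], "grip": 0}, {"xyz": [174, -190, -90], "turn": [0, 0, 0], "grip": 0}, {"xyz": [174, -190, -90], "turn": [0, 0, 0], "grip": 0}, {"xyz": [174, -190, -90], "turn": [0, 0, 0], "grip": 0}])

```text
clock: 7.6
tcp_pos: [0.4485, -0.1339, 0.1595]
orientation: [-0.001, -0.333, 0.943, 0.0]
wrist_force: [0.3, 0.2, 0.2]
finger_gap: 0.0001
grip_force: 0.0
```

Run:
```python
from h import *
d=cam('top'); cans(d); d2=cam('scene','s3.png'); cans(d2); front()
plan([.4506,-.1303,.106],90)
```

```text
red circ [ 0.4249 -0.2768] mean [ 0.4247 -0.2764] ztop 0.1029 rad 0.0269 206 [360. 232.]
blue circ [ 0.6124 -0.1416] mean [ 0.6119 -0.142 ] ztop 0.1005 rad 0.0266 192 [321. 175.]
blue circ [ 0.5675 -0.3264] mean [ 0.5678 -0.3266] ztop 0.1012 rad 0.0271 197 [376. 190.]
red circ [ 0.4524 -0.1325] mean [ 0.4529 -0.1329] ztop 0.1034 rad 0.0269 207 [313. 169.]
red circ [ 0.4271 -0.2795] mean [ 0.4274 -0.2797] ztop 0.1041 rad 0.0275 211 [265. 169.]
blue circ [ 0.5713 -0.3296] mean [ 0.5713 -0.3296] ztop 0.1022 rad 0.0265 231 [254. 213.]
blue circ [ 0.6149 -0.1459] mean [ 0.6152 -0.1451] ztop 0.1014 rad 0.0261 232 [319. 216.]
front top top 131 [-0.209  -0.2041 -0.1985]
front top scene 146 [-0.2115 -0.2061 -0.2013]
shift mm [-0.7 -1.8 53.5] turn [ 0.002 -0.002  0.686] | at [ 0.4491 -0.1294  0.1595] F [-0.3  1.   0.5] gap -0.0 t 7.8 q6 [-0.45  0.13 -0.31  1.13  0.   -1.14]
```

View pics/s3.png

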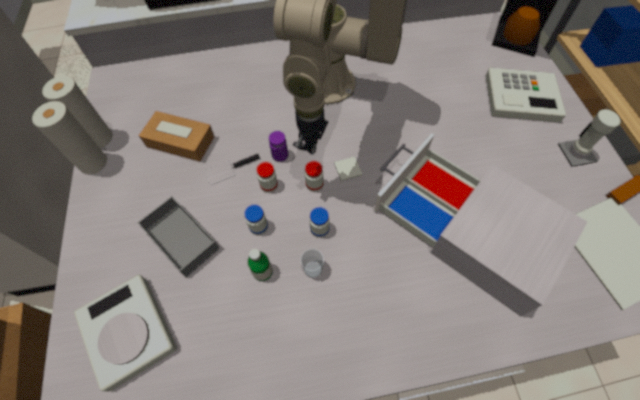

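The drawer is out with its red and blue lanes open at about (443,182) and (420,213). The gripper is above the near red canister at (313,169). Now I'll press its lid.

>>> apply_moves(rows=[{"xyz": [-1, -2, 35], "turn": [0, 0, 0], "grip": 0}, {"xyz": [-1, -2, 53], "turn": [0, 0, 0], "grip": 0}, {"xyz": [-1, -2, 58], "turn": [0, 0, 0], "grip": 0}, {"xyz": [-1, -2, 63], "turn": [0, 0, 0], "grip": 0}, {"xyz": [-1, -2, 68], "turn": [0, 0, 0], "grip": 0}, {"xyz": [-1, -2, 72], "turn": [0, 0, 0], "grip": 0}, {"xyz": [-1, -2, 75], "turn": [0, 0, 0], "grip": 0}, {"xyz": [-1, -2, 75], "turn": [0, 0, 0], "grip": 0}])

```text
clock: 8.47
tcp_pos: [0.4521, -0.1314, 0.0852]
orientation: [0.0, -0.336, 0.942, -0.0]
wrist_force: [-0.2, -0.2, 0.5]
finger_gap: 0.0002
grip_force: 0.0
```

>>> apply_moves(rows=[{"xyz": [0, 0, 2], "turn": [0, 0, 0], "grip": 0}, {"xyz": [0, 0, 4], "turn": [0, 0, 0], "grip": 0}, {"xyz": [0, 0, 4], "turn": [0, 0, 0], "grip": 0}])

```text
clock: 8.72
tcp_pos: [0.4519, -0.1315, 0.081]
orientation: [0.0, -0.336, 0.942, -0.0]
wrist_force: [-0.9, 0.8, 0.1]
finger_gap: -0.0
grip_force: 0.0
```

Run:
```python
from h import *
d=cam('scene'); cans(d); cv2.imwrite('pics/p1.png',cv2.resize(d['color'][90:240,230:380],None,fx=4,fy=4,interpolation=2)); plan([.4506,-.1303,.09])
```

```text
red circ [ 0.4273 -0.2789] mean [ 0.4271 -0.2799] ztop 0.1041 rad 0.0277 208 [265. 169.]
red circ [ 0.4549 -0.1331] mean [ 0.4611 -0.1321] ztop 0.1041 rad 0.0256 129 [314. 171.]
blue circ [ 0.5714 -0.3299] mean [ 0.5716 -0.3293] ztop 0.102 rad 0.0267 231 [254. 213.]
blue circ [ 0.6159 -0.1452] mean [ 0.6157 -0.145 ] ztop 0.1014 rad 0.0266 234 [319. 216.]
shift mm [ 0.3  1.8 -8.9] turn [0. 0. 0.] | at [ 0.4519 -0.1315  0.0811] F [ 0.6  0.2 -0. ] gap -0.0 t 8.8 q6 [-0.45  0.2  -0.44  0.93  0.   -1.14]
```

View pics/p1.png

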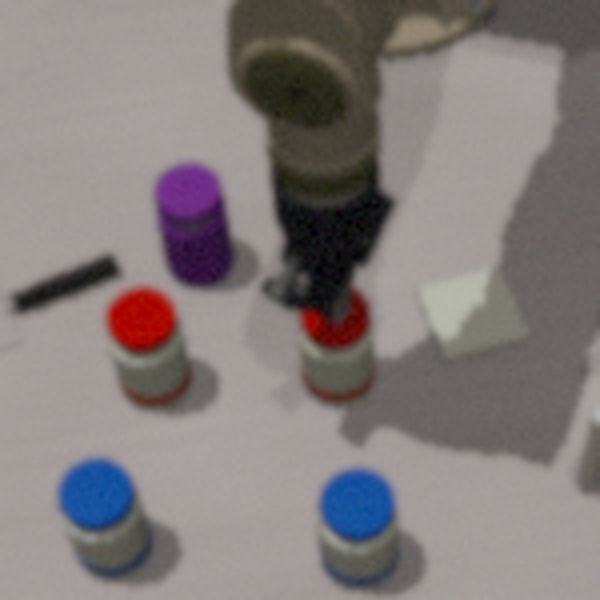

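The fingertips are only now reaching the lid although the TCP reads 0.081. The true tips are therefore about 20 mm above the reported TCP, which also explains the missed grasp of the bar. I'll keep pressing down and watch the force.

>>> apply_moves(rows=[{"xyz": [0, 0, 3], "turn": [0, 0, 0], "grip": 0}, {"xyz": [0, 0, 6], "turn": [0, 0, 0], "grip": 0}, {"xyz": [0, 0, 8], "turn": [0, 0, 0], "grip": 0}, {"xyz": [0, 0, 8], "turn": [0, 0, 0], "grip": 0}])

```text
clock: 9.1
tcp_pos: [0.4524, -0.1317, 0.0732]
orientation: [0.0, -0.336, 0.942, -0.0]
wrist_force: [0.7, -0.1, 2.0]
finger_gap: 0.0
grip_force: 0.9
```

>>> apply_moves(rows=[{"xyz": [0, 0, 2], "turn": [0, 0, 0], "grip": 0}, {"xyz": [0, 0, 4], "turn": [0, 0, 0], "grip": 0}, {"xyz": [0, 0, 6], "turn": [0, 0, 0], "grip": 0}, {"xyz": [0, 0, 6], "turn": [0, 0, 0], "grip": 0}])

```text
clock: 9.43
tcp_pos: [0.4526, -0.1318, 0.0687]
orientation: [0.001, -0.336, 0.942, -0.001]
wrist_force: [-3.6, 1.1, 15.8]
finger_gap: 0.0005
grip_force: 7.9
```

>>> apply_moves(rows=[{"xyz": [0, 0, 2], "turn": [0, 0, 0], "grip": 0}, {"xyz": [0, 0, 4], "turn": [0, 0, 0], "grip": 0}, {"xyz": [0, 0, 4], "turn": [0, 0, 0], "grip": 0}, {"xyz": [0, 0, 4], "turn": [0, 0, 0], "grip": 0}])

```text
clock: 9.77
tcp_pos: [0.454, -0.1325, 0.0686]
orientation: [0.002, -0.336, 0.942, -0.003]
wrist_force: [-11.9, 5.3, 43.6]
finger_gap: 0.0002
grip_force: 21.9
```

>>> apply_moves(rows=[{"xyz": [0, 0, -10], "turn": [0, 0, 0], "grip": 0}, {"xyz": [0, 0, -30], "turn": [0, 0, 0], "grip": 0.5}, {"xyz": [0, 0, -50], "turn": [0, 0, 0], "grip": 1}, {"xyz": [0, 0, -50], "turn": [0, 0, 0], "grip": 1}, {"xyz": [0, 0, -50], "turn": [0, 0, 0], "grip": 1}, {"xyz": [0, 0, -50], "turn": [0, 0, 0], "grip": 1}, {"xyz": [0, 0, -50], "turn": [0, 0, 0], "grip": 1}])

```text
clock: 10.35
tcp_pos: [0.4511, -0.131, 0.1119]
orientation: [-0.001, -0.336, 0.942, 0.001]
wrist_force: [0.5, -0.2, 0.6]
finger_gap: 0.072
grip_force: 0.0
```

Run:
```python
from h import *
d=cam('scene'); cans(d); plan([.4507,-.1306,.014])
```

```text
red circ [ 0.4268 -0.2794] mean [ 0.4271 -0.2797] ztop 0.1037 rad 0.0274 210 [265. 169.]
red circ [ 0.4528 -0.1338] mean [ 0.4535 -0.1328] ztop 0.0936 rad 0.0272 196 [313. 170.]
blue circ [ 0.5713 -0.3294] mean [ 0.5716 -0.3294] ztop 0.1024 rad 0.0265 231 [254. 213.]
blue circ [ 0.6155 -0.1446] mean [ 0.6154 -0.1449] ztop 0.1012 rad 0.0263 234 [319. 216.]
shift mm [-0.1  0.4 97.9] turn [0. 0. 0.] | at [ 0.4511 -0.131   0.1119] F [-0.9  0.7  0.1] gap 0.079 t 10.4 q6 [-0.45  0.17 -0.39  1.01  0.   -1.14]
```

>>> apply_moves(rows=[{"xyz": [0, 0, 35], "turn": [0, 0, 0], "grip": 1}, {"xyz": [0, 0, 65], "turn": [0, 0, 0], "grip": 1}, {"xyz": [0, 0, 85], "turn": [0, 0, 0], "grip": 1}, {"xyz": [0, 0, 97], "turn": [0, 0, 0], "grip": 1}, {"xyz": [0, 0, 97], "turn": [0, 0, 0], "grip": 1}, {"xyz": [0, 0, 97], "turn": [0, 0, 0], "grip": 0.5}, {"xyz": [0, 0, 97], "turn": [0, 0, 0], "grip": 0.5}, {"xyz": [0, 0, 97], "turn": [0, 0, 0], "grip": 0.5}, {"xyz": [0, 0, 97], "turn": [0, 0, 0], "grip": 0.5}, {"xyz": [0, 0, 97], "turn": [0, 0, 0], "grip": 0.5}], force=40)

```text
clock: 11.23
tcp_pos: [0.4526, -0.1317, 0.0169]
orientation: [0.001, -0.336, 0.942, -0.001]
wrist_force: [-1.0, 1.1, 1.9]
finger_gap: 0.0592
grip_force: 43.7
```

Run:
```python
from h import *
plan([.4507,-.1306,.014])
# lane floors from colour, in unit frame
d=cam('top'); 
for d in (d,cam('scene')):
    H,S,V=cv2.split(cv2.cvtColor(d['color'],cv2.COLOR_BGR2HSV)); Q=inU(cloud(d)); 
    for c,m in(('red',(H<6)|(H>174)),('blue',(H>104)&(H<124))):
        k=m&(S>120)&(V>50)&(Q[...,0]<.05)&(Q[...,0]>-.25)&(abs(Q[...,1])<.15)&(Q[...,2]<.05)
        q=inU(world(d,np.argwhere(k)[:,::-1],z=.02)); print(c,len(q),np.percentile(q,[1,50,99],axis=0).round(3)[:,:2].tolist(),np.nanmedian(Q[k][:,2]).round(3))
```

```text
shift mm [0.7 2.  2.9] turn [0. 0. 0.] | at [ 0.4526 -0.1317  0.0169] F [-1.   1.1  1.9] gap 0.0592 t 11.2 q6 [-0.45  0.27 -0.53  0.77  0.   -1.14]
red 1745 [[-0.176, 0.013], [-0.077, 0.067], [0.025, 0.12]] 0.021
blue 1711 [[-0.176, -0.118], [-0.077, -0.065], [0.024, -0.012]] 0.021
red 1403 [[-0.183, 0.022], [-0.093, 0.069], [-0.009, 0.119]] 0.022
blue 1551 [[-0.182, -0.109], [-0.093, -0.063], [-0.009, -0.014]] 0.022
```

>>> apply_moves(rows=[{"xyz": [0, 0, -40], "turn": [0, 0, 0], "grip": 0.5}, {"xyz": [0, 0, -80], "turn": [0, 0, 0], "grip": 0.5}, {"xyz": [0, 0, -120], "turn": [0, 0, 0], "grip": 0.5}, {"xyz": [0, 0, -150], "turn": [0, 0, 0], "grip": 0.5}, {"xyz": [-40, 30, -150], "turn": [0, 0, 0], "grip": 0.5}, {"xyz": [-70, 51, -150], "turn": [0, 0, 0], "grip": 0.5}, {"xyz": [-100, 73, -150], "turn": [0, 0, 0], "grip": 0.5}, {"xyz": [-130, 95, -150], "turn": [0, 0, 0], "grip": 0.5}, {"xyz": [-160, 117, -150], "turn": [0, 0, 0], "grip": 0.5}, {"xyz": [-190, 139, -150], "turn": [0, 0, 0], "grip": 0.5}, {"xyz": [-220, 161, -150], "turn": [0, 0, 0], "grip": 0.5}, {"xyz": [-250, 183, -150], "turn": [0, 0, 0], "grip": 0.5}])

```text
clock: 12.33
tcp_pos: [0.5296, 0.1703, 0.1658]
orientation: [-0.0, -0.336, 0.942, -0.0]
wrist_force: [0.6, 0.5, -4.2]
finger_gap: 0.0589
grip_force: 46.6
```

>>> apply_moves(rows=[{"xyz": [-30, 22, 0], "turn": [0, 0, 0], "grip": 0.5}, {"xyz": [-60, 44, 0], "turn": [0, 0, 0], "grip": 0.5}, {"xyz": [-85, 62, 0], "turn": [0, 0, 0], "grip": 0.5}, {"xyz": [-98, 72, 0], "turn": [0, 0, 0], "grip": 0.5}, {"xyz": [-100, 74, 0], "turn": [0, 0, 0], "grip": 0.5}, {"xyz": [-100, 74, 0], "turn": [0, 0, 0], "grip": 0.5}])

```text
clock: 12.83
tcp_pos: [0.5599, 0.29, 0.1651]
orientation: [-0.001, -0.337, 0.942, -0.0]
wrist_force: [-0.8, 0.8, -2.5]
finger_gap: 0.0589
grip_force: 46.6
```

Run:
```python
from h import *
plan(U(-.07,.066,.037),129.3)
d=cam('scene'); cans(d)
```

```text
shift mm [ -0.4  -1.9 128.1] turn [ 0.    -0.001  0.001] | at [0.5599 0.29   0.1651] F [-0.8  0.8 -2.5] gap 0.0589 t 12.8 q6 [ 0.35  0.44  0.12  1.25 -0.   -0.34]
red circ [ 0.4275 -0.2791] mean [ 0.4274 -0.2791] ztop 0.1042 rad 0.0278 209 [265. 169.]
blue circ [ 0.5713 -0.3299] mean [ 0.5712 -0.3294] ztop 0.1018 rad 0.0267 234 [254. 213.]
blue circ [ 0.6158 -0.1452] mean [ 0.6154 -0.1451] ztop 0.1013 rad 0.0266 232 [319. 216.]
```

>>> apply_moves(rows=[{"xyz": [0, -2, 35], "turn": [0, 0, 0], "grip": 0.5}, {"xyz": [0, -2, 70], "turn": [0, 0, 0], "grip": 0.5}, {"xyz": [0, -2, 100], "turn": [0, 0, 0], "grip": 0.5}, {"xyz": [0, -2, 115], "turn": [0, 0, 0], "grip": 0.5}, {"xyz": [0, -2, 124], "turn": [0, 0, 0], "grip": 0.5}, {"xyz": [0, -2, 129], "turn": [0, 0, 0], "grip": 0.5}, {"xyz": [0, -2, 131], "turn": [0, 0, 0], "grip": 0.5}, {"xyz": [0, -2, 131], "turn": [0, 0, 0], "grip": 0.5}, {"xyz": [0, -2, 131], "turn": [0, 0, 0], "grip": 0.5}])

```text
clock: 13.63
tcp_pos: [0.5628, 0.2872, 0.0369]
orientation: [0.001, -0.336, 0.942, -0.0]
wrist_force: [-0.8, -0.2, 1.0]
finger_gap: 0.0596
grip_force: 46.6
```

>>> apply_moves(rows=[{"xyz": [0, 0, 0], "turn": [0, 0, 0], "grip": 1}, {"xyz": [0, 0, 0], "turn": [0, 0, 0], "grip": 1}, {"xyz": [0, 0, 0], "turn": [0, 0, 0], "grip": 1}, {"xyz": [0, 0, 0], "turn": [0, 0, 0], "grip": 1}, {"xyz": [0, 0, -20], "turn": [0, 0, 0], "grip": 1}, {"xyz": [0, 0, -60], "turn": [0, 0, 0], "grip": 1}, {"xyz": [0, 0, -100], "turn": [0, 0, 0], "grip": 1}, {"xyz": [0, 0, -130], "turn": [0, 0, 0], "grip": 0}, {"xyz": [30, -20, -130], "turn": [0, 0, 0], "grip": 0}, {"xyz": [464, -352, -130], "turn": [0, 0, 0], "grip": 0}, {"xyz": [464, -352, -130], "turn": [0, 0, 0], "grip": 0}, {"xyz": [464, -352, -130], "turn": [0, 0, 0], "grip": 0}])

```text
clock: 14.63
tcp_pos: [0.5217, 0.1303, 0.1655]
orientation: [0.001, -0.337, 0.942, -0.0]
wrist_force: [0.7, -0.8, -0.3]
finger_gap: 0.0258
grip_force: 0.0
```

Run:
```python
from h import *
plan([.4257,-.2778,.1],129.3)
for n in('top','scene'):
    for c in cans(cam(n),0): print(c[0],c[1].round(4),inU(np.r_[c[1][:2],.1]).round(3))
```

```text
shift mm [ 333.1 -254.6   65.4] turn [-0.001  0.001  0.001] | at [0.5217 0.1303 0.1655] F [ 0.7 -0.8 -0.3] gap 0.0258 t 14.6 q6 [ 0.1   0.26 -0.14  1.17 -0.   -0.59]
red [ 0.4247 -0.2767  0.1025] [-0.534 -0.285  0.1  ]
blue [ 0.6119 -0.1415  0.1006] [-0.303 -0.299  0.1  ]
blue [ 0.5679 -0.3267  0.101 ] [-0.455 -0.414  0.1  ]
red [ 0.428  -0.2777  0.1043] [-0.532 -0.288  0.1  ]
red [0.5649 0.282  0.1131] [-0.071  0.058  0.1  ]
blue [ 0.5708 -0.3291  0.102 ] [-0.454 -0.418  0.1  ]
blue [ 0.6159 -0.1452  0.1015] [-0.303 -0.304  0.1  ]
```

>>> apply_moves(rows=[{"xyz": [333, -255, 0], "turn": [0, 0, 0], "grip": 0}, {"xyz": [333, -255, 0], "turn": [0, 0, 0], "grip": 0}, {"xyz": [333, -255, 0], "turn": [0, 0, 0], "grip": 0}, {"xyz": [333, -255, 0], "turn": [0, 0, 0], "grip": 0}, {"xyz": [333, -255, 0], "turn": [0, 0, 0], "grip": 0}, {"xyz": [333, -255, 0], "turn": [0, 0, 0], "grip": 0}, {"xyz": [333, -255, 0], "turn": [0, 0, 0], "grip": 0}, {"xyz": [333, -255, 0], "turn": [0, 0, 0], "grip": 0}, {"xyz": [333, -255, 0], "turn": [0, 0, 0], "grip": 0}, {"xyz": [333, -255, 0], "turn": [0, 0, 0], "grip": 0}, {"xyz": [333, -255, 0], "turn": [0, 0, 0], "grip": 0}, {"xyz": [333, -255, 0], "turn": [0, 0, 0], "grip": 0}])

```text
clock: 15.73
tcp_pos: [0.4256, -0.279, 0.165]
orientation: [0.0, -0.334, 0.943, -0.0]
wrist_force: [0.0, 0.3, 0.5]
finger_gap: -0.0
grip_force: 0.0
```

Run:
```python
from h import *
plan([.4257,-.2778,.064],129.3)
cans(cam('scene'))
```

```text
shift mm [ -0.8   0.9 101. ] turn [-0.     0.    -0.005] | at [ 0.4256 -0.279   0.165 ] F [0.  0.3 0.5] gap -0.0 t 15.7 q6 [-0.74  0.2  -0.21  1.16  0.   -1.42]
red circ [ 0.4268 -0.28  ] mean [ 0.4267 -0.2805] ztop 0.1038 rad 0.0273 211 [265. 169.]
red circ [0.5638 0.2817] mean [0.5642 0.281 ] ztop 0.1132 rad 0.0287 231 [454. 175.]
blue circ [ 0.5715 -0.33  ] mean [ 0.5716 -0.3295] ztop 0.1022 rad 0.0267 233 [254. 213.]
blue circ [ 0.6142 -0.1444] mean [ 0.6147 -0.1448] ztop 0.1011 rad 0.0275 239 [319. 216.]
```

>>> apply_moves(rows=[{"xyz": [0, 0, 40], "turn": [0, 0, 0], "grip": 0}, {"xyz": [0, 0, 75], "turn": [0, 0, 0], "grip": 0}, {"xyz": [0, 0, 82], "turn": [0, 0, 0], "grip": 0}, {"xyz": [0, 0, 86], "turn": [0, 0, 0], "grip": 0}, {"xyz": [0, 0, 90], "turn": [0, 0, 0], "grip": 0}, {"xyz": [0, 0, 94], "turn": [0, 0, 0], "grip": 0}, {"xyz": [0, 0, 98], "turn": [0, 0, 0], "grip": 0}, {"xyz": [0, 0, 101], "turn": [0, 0, 0], "grip": 0}, {"xyz": [0, 0, 101], "turn": [0, 0, 0], "grip": 0}, {"xyz": [0, 0, 101], "turn": [0, 0, 0], "grip": 0}])

```text
clock: 16.62
tcp_pos: [0.4277, -0.2762, 0.0699]
orientation: [0.002, -0.337, 0.941, -0.002]
wrist_force: [-6.3, 7.6, 28.3]
finger_gap: -0.0001
grip_force: 14.1
```

>>> apply_moves(rows=[{"xyz": [0, 0, -10], "turn": [0, 0, 0], "grip": 0}, {"xyz": [0, 0, -35], "turn": [0, 0, 0], "grip": 1}, {"xyz": [0, 0, -47], "turn": [0, 0, 0], "grip": 1}, {"xyz": [0, 0, -47], "turn": [0, 0, 0], "grip": 1}, {"xyz": [0, 0, -47], "turn": [0, 0, 0], "grip": 1}, {"xyz": [0, 0, -47], "turn": [0, 0, 0], "grip": 1}, {"xyz": [0, 0, -47], "turn": [0, 0, 0], "grip": 1}, {"xyz": [0, 0, -20], "turn": [0, 0, 0], "grip": 1}, {"xyz": [0, 0, 15], "turn": [0, 0, 0], "grip": 1}, {"xyz": [0, 0, 40], "turn": [0, 0, 0], "grip": 1}, {"xyz": [0, 0, 49], "turn": [0, 0, 0], "grip": 1}, {"xyz": [0, 0, 49], "turn": [0, 0, 0], "grip": 1}])

```text
clock: 17.62
tcp_pos: [0.4234, -0.2747, 0.0121]
orientation: [-0.002, -0.336, 0.942, 0.003]
wrist_force: [-0.6, 0.9, 0.2]
finger_gap: 0.0855
grip_force: 0.0
```

>>> apply_moves(rows=[{"xyz": [0, 0, 0], "turn": [0, 0, 0], "grip": 0.5}, {"xyz": [0, 0, 0], "turn": [0, 0, 0], "grip": 0.5}, {"xyz": [0, 0, 0], "turn": [0, 0, 0], "grip": 0.5}, {"xyz": [0, 0, 0], "turn": [0, 0, 0], "grip": 0.5}, {"xyz": [0, 0, 0], "turn": [0, 0, 0], "grip": 0.5}, {"xyz": [0, 0, -40], "turn": [0, 0, 0], "grip": 0.5}, {"xyz": [0, 0, -80], "turn": [0, 0, 0], "grip": 0.5}, {"xyz": [0, 0, -120], "turn": [0, 0, 0], "grip": 0.5}, {"xyz": [0, 0, -150], "turn": [0, 0, 0], "grip": 0.5}, {"xyz": [0, 0, -150], "turn": [0, 0, 0], "grip": 0.5}])

```text
clock: 18.45
tcp_pos: [0.4289, -0.2796, 0.1723]
orientation: [0.003, -0.336, 0.942, -0.005]
wrist_force: [0.6, -1.8, -2.3]
finger_gap: 0.059
grip_force: 45.9
```

Run:
```python
from h import *
plan(U(-.155,.064,.164),129.3)
cans(cam('scene'))
```

```text
shift mm [-377.2  354.2    4.8] turn [-0.012  0.002 -0.001] | at [ 0.4289 -0.2796  0.1723] F [ 0.6 -1.8 -2.3] gap 0.059 t 18.4 q6 [-0.73  0.2  -0.2   1.16  0.   -1.42]
red circ [ 0.4322 -0.2788] mean [ 0.4364 -0.2732] ztop 0.2484 rad 0.0284 136 [260. 143.]
red circ [0.5635 0.282 ] mean [0.5639 0.2815] ztop 0.1127 rad 0.0287 231 [454. 175.]
blue circ [ 0.5717 -0.3295] mean [ 0.5713 -0.3295] ztop 0.1019 rad 0.0271 234 [254. 213.]
blue circ [ 0.6139 -0.1456] mean [ 0.6147 -0.1448] ztop 0.1016 rad 0.0272 238 [319. 216.]
```

>>> apply_moves(rows=[{"xyz": [-20, 18, 0], "turn": [0, 0, 0], "grip": 0.5}, {"xyz": [-46, 43, 0], "turn": [0, 0, 0], "grip": 0.5}, {"xyz": [-74, 69, 0], "turn": [0, 0, 0], "grip": 0.5}, {"xyz": [-102, 95, 0], "turn": [0, 0, 0], "grip": 0.5}, {"xyz": [-130, 121, 0], "turn": [0, 0, 0], "grip": 0.5}, {"xyz": [-158, 147, 0], "turn": [0, 0, 0], "grip": 0.5}, {"xyz": [-186, 173, 0], "turn": [0, 0, 0], "grip": 0.5}, {"xyz": [-214, 199, 0], "turn": [0, 0, 0], "grip": 0.5}, {"xyz": [-242, 225, 0], "turn": [0, 0, 0], "grip": 0.5}, {"xyz": [-270, 251, 0], "turn": [0, 0, 0], "grip": 0.5}, {"xyz": [-298, 277, 0], "turn": [0, 0, 0], "grip": 0.5}, {"xyz": [-318, 296, 0], "turn": [0, 0, 0], "grip": 0.5}])

```text
clock: 19.5
tcp_pos: [0.4835, 0.1564, 0.1633]
orientation: [-0.001, -0.337, 0.942, 0.001]
wrist_force: [0.1, -0.7, -2.1]
finger_gap: 0.0594
grip_force: 45.8
```

>>> apply_moves(rows=[{"xyz": [-25, 23, 0], "turn": [0, 0, 0], "grip": 0.5}, {"xyz": [-45, 42, 0], "turn": [0, 0, 0], "grip": 0.5}, {"xyz": [-57, 53, 0], "turn": [0, 0, 0], "grip": 0.5}, {"xyz": [-60, 55, 0], "turn": [0, 0, 0], "grip": 0.5}, {"xyz": [-60, 55, 0], "turn": [0, 0, 0], "grip": 0.5}, {"xyz": [-60, 55, 0], "turn": [0, 0, 0], "grip": 0.5}])

```text
clock: 20.0
tcp_pos: [0.4953, 0.2335, 0.1638]
orientation: [-0.001, -0.336, 0.942, -0.0]
wrist_force: [-1.0, -0.3, -3.1]
finger_gap: 0.0589
grip_force: 45.8
```

Run:
```python
from h import *
plan(U(-.155,.064,.034),129.3)
```

```text
shift mm [ -1.3  -1.  129.8] turn [ 0.001 -0.003 -0.001] | at [0.4953 0.2335 0.1638] F [-1.  -0.3 -3.1] gap 0.0589 t 20.0 q6 [ 0.29  0.28 -0.11  1.18 -0.   -0.39]
```

>>> apply_moves(rows=[{"xyz": [-1, -1, 35], "turn": [0, 0, 0], "grip": 0.5}, {"xyz": [-1, -1, 70], "turn": [0, 0, 0], "grip": 0.5}, {"xyz": [-1, -1, 100], "turn": [0, 0, 0], "grip": 0.5}, {"xyz": [-1, -1, 115], "turn": [0, 0, 0], "grip": 0.5}, {"xyz": [-1, -1, 124], "turn": [0, 0, 0], "grip": 0.5}, {"xyz": [-1, -1, 129], "turn": [0, 0, 0], "grip": 0.5}, {"xyz": [-1, -1, 131], "turn": [0, 0, 0], "grip": 0.5}, {"xyz": [-1, -1, 131], "turn": [0, 0, 0], "grip": 0.5}, {"xyz": [-1, -1, 131], "turn": [0, 0, 0], "grip": 0.5}])

```text
clock: 20.75
tcp_pos: [0.4991, 0.2347, 0.0368]
orientation: [0.002, -0.336, 0.942, 0.001]
wrist_force: [-2.5, 3.9, 5.0]
finger_gap: 0.0592
grip_force: 46.3
```

>>> apply_moves(rows=[{"xyz": [0, 0, -1], "turn": [0, 0, 0], "grip": 1}, {"xyz": [0, 0, -1], "turn": [0, 0, 0], "grip": 1}, {"xyz": [0, 0, -1], "turn": [0, 0, 0], "grip": 1}, {"xyz": [0, 0, -1], "turn": [0, 0, 0], "grip": 1}, {"xyz": [0, 0, -20], "turn": [0, 0, 0], "grip": 1}, {"xyz": [0, 0, -60], "turn": [0, 0, 0], "grip": 1}, {"xyz": [0, 0, -100], "turn": [0, 0, 0], "grip": 1}, {"xyz": [0, 0, -130], "turn": [0, 0, 0], "grip": 0}, {"xyz": [15, -36, -130], "turn": [0, 0, 0], "grip": 0}, {"xyz": [147, -365, -130], "turn": [0, 0, 0], "grip": 0}, {"xyz": [147, -365, -130], "turn": [0, 0, 0], "grip": 0}, {"xyz": [147, -365, -130], "turn": [0, 0, 0], "grip": 0}])

```text
clock: 21.75
tcp_pos: [0.5466, 0.0759, 0.1645]
orientation: [0.0, -0.337, 0.942, -0.0]
wrist_force: [0.5, -0.0, 0.2]
finger_gap: 0.0256
grip_force: 0.0
```

Run:
```python
from h import *
plan([.6138,-.1434,.164],129.3)
for n in('top','scene'):
    for c in cans(cam(n),0): print(c[0],c[1].round(4),inU(np.r_[c[1][:2],.1]).round(3))
```

```text
shift mm [  87.  -212.2    0.6] turn [-0.001  0.001  0.   ] | at [0.5466 0.0759 0.1645] F [ 0.5 -0.   0.2] gap 0.0256 t 21.8 q6 [-0.01  0.28 -0.11  1.18 -0.   -0.69]
red [0.5654 0.2937 0.1128] [-0.064  0.067  0.1  ]
blue [ 0.612  -0.1415  0.1002] [-0.303 -0.299  0.1  ]
blue [ 0.5678 -0.3268  0.1011] [-0.455 -0.414  0.1  ]
red [0.4994 0.2284 0.1133] [-0.156  0.059  0.1  ]
red [0.5676 0.2845 0.113 ] [-0.068  0.059  0.1  ]
blue [ 0.5717 -0.3295  0.1019] [-0.453 -0.419  0.1  ]
blue [ 0.6152 -0.1454  0.1012] [-0.303 -0.304  0.1  ]
```

>>> apply_moves(rows=[{"xyz": [87, -212, 0], "turn": [0, 0, 0], "grip": 0}, {"xyz": [87, -212, 0], "turn": [0, 0, 0], "grip": 0}, {"xyz": [87, -212, 0], "turn": [0, 0, 0], "grip": 0}, {"xyz": [87, -212, 0], "turn": [0, 0, 0], "grip": 0}, {"xyz": [87, -212, 0], "turn": [0, 0, 0], "grip": 0}, {"xyz": [87, -212, 0], "turn": [0, 0, 0], "grip": 0}, {"xyz": [87, -212, 0], "turn": [0, 0, 0], "grip": 0}, {"xyz": [87, -212, 0], "turn": [0, 0, 0], "grip": 0}, {"xyz": [87, -212, 0], "turn": [0, 0, 0], "grip": 0}])

```text
clock: 22.6
tcp_pos: [0.6125, -0.1409, 0.1637]
orientation: [-0.0, -0.336, 0.942, 0.001]
wrist_force: [0.0, -0.0, -0.9]
finger_gap: 0.0002
grip_force: 0.0
```

Run:
```python
from h import *
plan([.6138,-.1434,.063],129.3)
cans(cam('scene'))
```

```text
shift mm [  0.5  -2.9 100.7] turn [ 0.001 -0.    -0.001] | at [ 0.6125 -0.1409  0.1637] F [ 0.  -0.  -0.9] gap 0.0002 t 22.6 q6 [-0.35  0.43  0.11  1.25  0.   -1.04]
red circ [0.4975 0.2283] mean [0.4984 0.2285] ztop 0.1129 rad 0.0287 212 [431. 160.]
red circ [0.5674 0.2847] mean [0.5678 0.2847] ztop 0.1129 rad 0.0286 231 [456. 176.]
blue circ [ 0.5712 -0.3296] mean [ 0.5714 -0.3297] ztop 0.1018 rad 0.0267 231 [254. 213.]
blue circ [ 0.616  -0.1452] mean [ 0.6154 -0.1452] ztop 0.1013 rad 0.0268 229 [319. 216.]
```

>>> apply_moves(rows=[{"xyz": [0, -2, 40], "turn": [0, 0, 0], "grip": 0}, {"xyz": [0, -2, 75], "turn": [0, 0, 0], "grip": 0}, {"xyz": [0, -2, 82], "turn": [0, 0, 0], "grip": 0}, {"xyz": [0, -2, 86], "turn": [0, 0, 0], "grip": 0}, {"xyz": [0, -2, 90], "turn": [0, 0, 0], "grip": 0}, {"xyz": [0, -2, 94], "turn": [0, 0, 0], "grip": 0}, {"xyz": [0, -2, 98], "turn": [0, 0, 0], "grip": 0}, {"xyz": [0, -2, 101], "turn": [0, 0, 0], "grip": 0}, {"xyz": [0, -2, 101], "turn": [0, 0, 0], "grip": 0}, {"xyz": [0, -2, 101], "turn": [0, 0, 0], "grip": 0}])

```text
clock: 23.48
tcp_pos: [0.6164, -0.1429, 0.0704]
orientation: [0.003, -0.337, 0.942, -0.002]
wrist_force: [-6.7, 3.3, 23.0]
finger_gap: -0.0001
grip_force: 11.3
```

>>> apply_moves(rows=[{"xyz": [0, 0, -10], "turn": [0, 0, 0], "grip": 0}, {"xyz": [0, 0, -35], "turn": [0, 0, 0], "grip": 1}, {"xyz": [0, 0, -47], "turn": [0, 0, 0], "grip": 1}, {"xyz": [0, 0, -47], "turn": [0, 0, 0], "grip": 1}, {"xyz": [0, 0, -47], "turn": [0, 0, 0], "grip": 1}, {"xyz": [0, 0, -47], "turn": [0, 0, 0], "grip": 1}, {"xyz": [0, 0, -47], "turn": [0, 0, 0], "grip": 1}, {"xyz": [0, 0, -20], "turn": [0, 0, 0], "grip": 1}, {"xyz": [0, 0, 15], "turn": [0, 0, 0], "grip": 1}, {"xyz": [0, 0, 40], "turn": [0, 0, 0], "grip": 1}, {"xyz": [0, 0, 48], "turn": [0, 0, 0], "grip": 1}, {"xyz": [0, 0, 48], "turn": [0, 0, 0], "grip": 1}])

```text
clock: 24.48
tcp_pos: [0.6113, -0.1423, 0.0114]
orientation: [-0.003, -0.336, 0.942, 0.002]
wrist_force: [0.5, -0.0, -0.0]
finger_gap: 0.0852
grip_force: 0.0
```

>>> apply_moves(rows=[{"xyz": [0, 0, 0], "turn": [0, 0, 0], "grip": 0.5}, {"xyz": [0, 0, 0], "turn": [0, 0, 0], "grip": 0.5}, {"xyz": [0, 0, 0], "turn": [0, 0, 0], "grip": 0.5}, {"xyz": [0, 0, 0], "turn": [0, 0, 0], "grip": 0.5}, {"xyz": [0, 0, 0], "turn": [0, 0, 0], "grip": 0.5}, {"xyz": [0, 0, -40], "turn": [0, 0, 0], "grip": 0.5}, {"xyz": [0, 0, -80], "turn": [0, 0, 0], "grip": 0.5}, {"xyz": [0, 0, -120], "turn": [0, 0, 0], "grip": 0.5}, {"xyz": [0, 0, -150], "turn": [0, 0, 0], "grip": 0.5}, {"xyz": [0, 0, -150], "turn": [0, 0, 0], "grip": 0.5}, {"xyz": [0, 0, -150], "turn": [0, 0, 0], "grip": 0.5}])

```text
clock: 25.4
tcp_pos: [0.6158, -0.144, 0.1676]
orientation: [0.002, -0.336, 0.942, -0.002]
wrist_force: [-1.1, -0.1, -3.8]
finger_gap: 0.0588
grip_force: 46.0
```

Run:
```python
from h import *
plan(U(-.07,-.065,.164),129.3)
cans(cam('scene'))
```

```text
shift mm [-231.7  238.7    3.1] turn [-0.005  0.003 -0.001] | at [ 0.6158 -0.144   0.1676] F [-1.1 -0.1 -3.8] gap 0.0588 t 25.4 q6 [-0.36  0.43  0.12  1.25 -0.   -1.04]
red circ [0.4972 0.2269] mean [0.4984 0.2286] ztop 0.1127 rad 0.0289 213 [431. 160.]
red circ [0.568  0.2842] mean [0.568  0.2839] ztop 0.113 rad 0.0291 231 [456. 176.]
blue circ [ 0.6236 -0.1396] mean [ 0.6262 -0.1359] ztop 0.2431 rad 0.0249 109 [322. 194.]
blue circ [ 0.5711 -0.3294] mean [ 0.5715 -0.3293] ztop 0.1021 rad 0.0265 233 [254. 213.]
```

>>> apply_moves(rows=[{"xyz": [-18, 18, 0], "turn": [0, 0, 0], "grip": 0.5}, {"xyz": [-42, 43, 0], "turn": [0, 0, 0], "grip": 0.5}, {"xyz": [-68, 69, 0], "turn": [0, 0, 0], "grip": 0.5}, {"xyz": [-94, 95, 0], "turn": [0, 0, 0], "grip": 0.5}, {"xyz": [-120, 121, 0], "turn": [0, 0, 0], "grip": 0.5}, {"xyz": [-146, 148, 0], "turn": [0, 0, 0], "grip": 0.5}, {"xyz": [-172, 175, 0], "turn": [0, 0, 0], "grip": 0.5}, {"xyz": [-198, 201, 0], "turn": [0, 0, 0], "grip": 0.5}, {"xyz": [-220, 224, 0], "turn": [0, 0, 0], "grip": 0.5}, {"xyz": [-231, 235, 0], "turn": [0, 0, 0], "grip": 0.5}, {"xyz": [-233, 237, 0], "turn": [0, 0, 0], "grip": 0.5}, {"xyz": [-233, 237, 0], "turn": [0, 0, 0], "grip": 0.5}])

```text
clock: 26.45
tcp_pos: [0.6434, 0.1883, 0.1625]
orientation: [-0.002, -0.337, 0.942, 0.0]
wrist_force: [-0.1, -0.5, -3.9]
finger_gap: 0.0592
grip_force: 46.0
```

Run:
```python
from h import *
plan(U(-.07,-.065,.034),129.3)
```

```text
shift mm [ -0.5  -1.4 128.5] turn [ 0.002 -0.004  0.001] | at [0.6434 0.1883 0.1625] F [-0.1 -0.5 -3.9] gap 0.0592 t 26.4 q6 [ 0.17  0.52  0.25  1.3  -0.   -0.52]
```

>>> apply_moves(rows=[{"xyz": [0, -1, 35], "turn": [0, 0, 0], "grip": 0.5}, {"xyz": [0, -1, 70], "turn": [0, 0, 0], "grip": 0.5}, {"xyz": [0, -1, 100], "turn": [0, 0, 0], "grip": 0.5}, {"xyz": [0, -1, 115], "turn": [0, 0, 0], "grip": 0.5}, {"xyz": [0, -1, 124], "turn": [0, 0, 0], "grip": 0.5}, {"xyz": [0, -1, 129], "turn": [0, 0, 0], "grip": 0.5}, {"xyz": [0, -1, 131], "turn": [0, 0, 0], "grip": 0.5}, {"xyz": [0, -1, 131], "turn": [0, 0, 0], "grip": 0.5}, {"xyz": [0, -1, 131], "turn": [0, 0, 0], "grip": 0.5}])

```text
clock: 27.2
tcp_pos: [0.6458, 0.1872, 0.037]
orientation: [0.001, -0.336, 0.942, 0.001]
wrist_force: [-3.8, 4.1, 7.6]
finger_gap: 0.0592
grip_force: 47.1
```

>>> apply_moves(rows=[{"xyz": [0, 0, -1], "turn": [0, 0, 0], "grip": 1}, {"xyz": [0, 0, -1], "turn": [0, 0, 0], "grip": 1}, {"xyz": [0, 0, -1], "turn": [0, 0, 0], "grip": 1}, {"xyz": [0, 0, -1], "turn": [0, 0, 0], "grip": 1}, {"xyz": [0, 0, -20], "turn": [0, 0, 0], "grip": 1}, {"xyz": [0, 0, -60], "turn": [0, 0, 0], "grip": 1}, {"xyz": [0, 0, -100], "turn": [0, 0, 0], "grip": 1}, {"xyz": [0, 0, -130], "turn": [0, 0, 0], "grip": 0}, {"xyz": [20, -18, -130], "turn": [0, 0, 0], "grip": 0}, {"xyz": [384, -352, -130], "turn": [0, 0, 0], "grip": 0}, {"xyz": [384, -352, -130], "turn": [0, 0, 0], "grip": 0}, {"xyz": [384, -352, -130], "turn": [0, 0, 0], "grip": 0}])

```text
clock: 28.2
tcp_pos: [0.6232, 0.0352, 0.1643]
orientation: [0.0, -0.337, 0.942, -0.0]
wrist_force: [2.2, -1.8, -0.4]
finger_gap: 0.0254
grip_force: 0.0
```

Run:
```python
from h import *
plan([.5697,-.328,.164],129.3)
for n in('top','scene'):
    for c in cans(cam(n),0): print(c[0],c[1].round(4),inU(np.r_[c[1][:2],.1]).round(3))
```

```text
shift mm [ 271.6 -247.     0.4] turn [-0.001  0.     0.001] | at [0.6232 0.0352 0.1643] F [ 2.2 -1.8 -0.4] gap 0.0254 t 28.2 q6 [-0.07  0.42  0.09  1.24 -0.   -0.76]
red [0.5692 0.2914 0.1119] [-0.062  0.063  0.1  ]
blue [ 0.5678 -0.3268  0.1008] [-0.455 -0.414  0.1  ]
red [0.5034 0.2311 0.113 ] [-0.151  0.058  0.1  ]
red [0.5701 0.2868 0.1128] [-0.064  0.059  0.1  ]
blue [0.6468 0.1809 0.1126] [-0.072 -0.072  0.1  ]
blue [ 0.5711 -0.3295  0.1019] [-0.454 -0.419  0.1  ]
```

>>> apply_moves(rows=[{"xyz": [272, -247, 0], "turn": [0, 0, 0], "grip": 0}, {"xyz": [272, -247, 0], "turn": [0, 0, 0], "grip": 0}, {"xyz": [272, -247, 0], "turn": [0, 0, 0], "grip": 0}, {"xyz": [272, -247, 0], "turn": [0, 0, 0], "grip": 0}, {"xyz": [272, -247, 0], "turn": [0, 0, 0], "grip": 0}, {"xyz": [272, -247, 0], "turn": [0, 0, 0], "grip": 0}, {"xyz": [272, -247, 0], "turn": [0, 0, 0], "grip": 0}, {"xyz": [272, -247, 0], "turn": [0, 0, 0], "grip": 0}, {"xyz": [272, -247, 0], "turn": [0, 0, 0], "grip": 0}, {"xyz": [272, -247, 0], "turn": [0, 0, 0], "grip": 0}, {"xyz": [272, -247, 0], "turn": [0, 0, 0], "grip": 0}, {"xyz": [272, -247, 0], "turn": [0, 0, 0], "grip": 0}])

```text
clock: 29.3
tcp_pos: [0.5691, -0.3264, 0.1637]
orientation: [-0.0, -0.336, 0.942, 0.001]
wrist_force: [-0.7, 0.9, 0.2]
finger_gap: 0.0001
grip_force: 0.0
```

Run:
```python
from h import *
plan([.5697,-.328,.063],129.3)
cans(cam('scene')); front()
```

```text
shift mm [  0.5  -1.7 100.7] turn [ 0.001  0.    -0.001] | at [ 0.5691 -0.3264  0.1637] F [-0.7  0.9  0.2] gap 0.0001 t 29.3 q6 [-0.64  0.49  0.2   1.28  0.   -1.33]
red circ [0.5018 0.2316] mean [0.5021 0.2317] ztop 0.1131 rad 0.0285 217 [432. 161.]
red circ [0.5713 0.2865] mean [0.5713 0.2873] ztop 0.113 rad 0.0284 229 [457. 177.]
blue circ [0.6468 0.1809] mean [0.6468 0.1813] ztop 0.1127 rad 0.0273 237 [432. 204.]
blue circ [ 0.5711 -0.3294] mean [ 0.5712 -0.3295] ztop 0.1021 rad 0.0265 228 [254. 213.]
front top top 191 [-0.1965 -0.1899 -0.0709]
front top scene 233 [-0.1985 -0.1906 -0.0616]
```

>>> apply_moves(rows=[{"xyz": [0, -1, 40], "turn": [0, 0, 0], "grip": 0}, {"xyz": [0, -1, 75], "turn": [0, 0, 0], "grip": 0}, {"xyz": [0, -1, 82], "turn": [0, 0, 0], "grip": 0}, {"xyz": [0, -1, 86], "turn": [0, 0, 0], "grip": 0}, {"xyz": [0, -1, 90], "turn": [0, 0, 0], "grip": 0}, {"xyz": [0, -1, 94], "turn": [0, 0, 0], "grip": 0}, {"xyz": [0, -1, 98], "turn": [0, 0, 0], "grip": 0}, {"xyz": [0, -1, 101], "turn": [0, 0, 0], "grip": 0}, {"xyz": [0, -1, 101], "turn": [0, 0, 0], "grip": 0}, {"xyz": [0, -1, 101], "turn": [0, 0, 0], "grip": 0}])

```text
clock: 30.28
tcp_pos: [0.5721, -0.3279, 0.0702]
orientation: [0.002, -0.337, 0.942, -0.003]
wrist_force: [-4.6, 6.0, 20.7]
finger_gap: 0.0005
grip_force: 10.2
```

>>> apply_moves(rows=[{"xyz": [0, 0, -10], "turn": [0, 0, 0], "grip": 0}, {"xyz": [0, 0, -35], "turn": [0, 0, 0], "grip": 1}, {"xyz": [0, 0, -47], "turn": [0, 0, 0], "grip": 1}, {"xyz": [0, 0, -47], "turn": [0, 0, 0], "grip": 1}, {"xyz": [0, 0, -47], "turn": [0, 0, 0], "grip": 1}, {"xyz": [0, 0, -47], "turn": [0, 0, 0], "grip": 1}, {"xyz": [0, 0, -47], "turn": [0, 0, 0], "grip": 1}, {"xyz": [0, 0, -20], "turn": [0, 0, 0], "grip": 1}, {"xyz": [0, 0, 15], "turn": [0, 0, 0], "grip": 1}, {"xyz": [0, 0, 40], "turn": [0, 0, 0], "grip": 1}, {"xyz": [0, 0, 48], "turn": [0, 0, 0], "grip": 1}, {"xyz": [0, 0, 48], "turn": [0, 0, 0], "grip": 1}])

```text
clock: 31.28
tcp_pos: [0.5672, -0.3257, 0.0112]
orientation: [-0.002, -0.336, 0.942, 0.003]
wrist_force: [-0.5, -0.1, 0.6]
finger_gap: 0.0855
grip_force: 0.0
```

>>> apply_moves(rows=[{"xyz": [0, 0, 0], "turn": [0, 0, 0], "grip": 0.5}, {"xyz": [0, 0, 0], "turn": [0, 0, 0], "grip": 0.5}, {"xyz": [0, 0, 0], "turn": [0, 0, 0], "grip": 0.5}, {"xyz": [0, 0, 0], "turn": [0, 0, 0], "grip": 0.5}, {"xyz": [0, 0, 0], "turn": [0, 0, 0], "grip": 0.5}, {"xyz": [0, 0, -40], "turn": [0, 0, 0], "grip": 0.5}, {"xyz": [0, 0, -80], "turn": [0, 0, 0], "grip": 0.5}, {"xyz": [0, 0, -120], "turn": [0, 0, 0], "grip": 0.5}, {"xyz": [0, 0, -150], "turn": [0, 0, 0], "grip": 0.5}, {"xyz": [0, 0, -150], "turn": [0, 0, 0], "grip": 0.5}, {"xyz": [0, 0, -150], "turn": [0, 0, 0], "grip": 0.5}])

```text
clock: 32.2
tcp_pos: [0.5711, -0.3286, 0.1678]
orientation: [0.001, -0.336, 0.942, -0.002]
wrist_force: [-0.7, -0.3, -3.1]
finger_gap: 0.059
grip_force: 45.2
```

Run:
```python
from h import *
plan(U(-.156,-.062,.164),129.3)
cans(cam('scene'))
```

```text
shift mm [-297.2  356.2    2.3] turn [-0.005  0.001 -0.001] | at [ 0.5711 -0.3286  0.1678] F [-0.7 -0.3 -3.1] gap 0.059 t 32.2 q6 [-0.64  0.49  0.2   1.28  0.   -1.33]
red circ [0.5015 0.231 ] mean [0.502  0.2321] ztop 0.113 rad 0.0285 214 [432. 161.]
red circ [0.5713 0.2865] mean [0.5714 0.2872] ztop 0.113 rad 0.0284 231 [457. 177.]
blue circ [ 0.5749 -0.3267] mean [ 0.5791 -0.3218] ztop 0.2436 rad 0.0267 151 [248. 190.]
blue circ [0.6467 0.181 ] mean [0.6467 0.1813] ztop 0.1127 rad 0.0273 237 [432. 204.]
```

>>> apply_moves(rows=[{"xyz": [-14, 17, 0], "turn": [0, 0, 0], "grip": 0.5}, {"xyz": [-34, 40, 0], "turn": [0, 0, 0], "grip": 0.5}, {"xyz": [-57, 68, 0], "turn": [0, 0, 0], "grip": 0.5}, {"xyz": [-80, 95, 0], "turn": [0, 0, 0], "grip": 0.5}, {"xyz": [-103, 123, 0], "turn": [0, 0, 0], "grip": 0.5}, {"xyz": [-126, 150, 0], "turn": [0, 0, 0], "grip": 0.5}, {"xyz": [-149, 178, 0], "turn": [0, 0, 0], "grip": 0.5}, {"xyz": [-172, 205, 0], "turn": [0, 0, 0], "grip": 0.5}, {"xyz": [-195, 232, 0], "turn": [0, 0, 0], "grip": 0.5}, {"xyz": [-218, 260, 0], "turn": [0, 0, 0], "grip": 0.5}, {"xyz": [-241, 287, 0], "turn": [0, 0, 0], "grip": 0.5}, {"xyz": [-258, 307, 0], "turn": [0, 0, 0], "grip": 0.5}])

```text
clock: 33.25
tcp_pos: [0.5729, 0.0762, 0.1623]
orientation: [-0.002, -0.337, 0.942, 0.001]
wrist_force: [-0.1, -0.4, -3.2]
finger_gap: 0.0594
grip_force: 45.2
```

>>> apply_moves(rows=[{"xyz": [-20, 24, 0], "turn": [0, 0, 0], "grip": 0.5}, {"xyz": [-34, 41, 0], "turn": [0, 0, 0], "grip": 0.5}, {"xyz": [-40, 48, 0], "turn": [0, 0, 0], "grip": 0.5}, {"xyz": [-40, 48, 0], "turn": [0, 0, 0], "grip": 0.5}, {"xyz": [-40, 48, 0], "turn": [0, 0, 0], "grip": 0.5}])

```text
clock: 33.67
tcp_pos: [0.5748, 0.1356, 0.1633]
orientation: [-0.002, -0.336, 0.942, 0.0]
wrist_force: [0.9, -0.6, -2.8]
finger_gap: 0.0592
grip_force: 45.2
```

Run:
```python
from h import *
plan(U(-.156,-.063,.034),129.3)
```

```text
shift mm [ -0.9  -2.1 129.3] turn [ 0.001 -0.003  0.   ] | at [0.5748 0.1356 0.1633] F [ 0.9 -0.6 -2.8] gap 0.0592 t 33.7 q6 [ 0.1   0.36  0.    1.21 -0.   -0.59]
```

>>> apply_moves(rows=[{"xyz": [-1, -2, 35], "turn": [0, 0, 0], "grip": 0.5}, {"xyz": [-1, -2, 70], "turn": [0, 0, 0], "grip": 0.5}, {"xyz": [-1, -2, 100], "turn": [0, 0, 0], "grip": 0.5}, {"xyz": [-1, -2, 115], "turn": [0, 0, 0], "grip": 0.5}, {"xyz": [-1, -2, 124], "turn": [0, 0, 0], "grip": 0.5}, {"xyz": [-1, -2, 129], "turn": [0, 0, 0], "grip": 0.5}, {"xyz": [-1, -2, 131], "turn": [0, 0, 0], "grip": 0.5}, {"xyz": [-1, -2, 131], "turn": [0, 0, 0], "grip": 0.5}, {"xyz": [-1, -2, 131], "turn": [0, 0, 0], "grip": 0.5}])

```text
clock: 34.42
tcp_pos: [0.5788, 0.1352, 0.037]
orientation: [0.002, -0.336, 0.942, 0.001]
wrist_force: [-4.3, 3.6, 10.4]
finger_gap: 0.0595
grip_force: 46.7
```

>>> apply_moves(rows=[{"xyz": [0, 0, -1], "turn": [0, 0, 0], "grip": 1}, {"xyz": [0, 0, -1], "turn": [0, 0, 0], "grip": 1}, {"xyz": [0, 0, -1], "turn": [0, 0, 0], "grip": 1}, {"xyz": [0, 0, -1], "turn": [0, 0, 0], "grip": 1}, {"xyz": [0, 0, -20], "turn": [0, 0, 0], "grip": 1}, {"xyz": [0, 0, -60], "turn": [0, 0, 0], "grip": 1}, {"xyz": [0, 0, -100], "turn": [0, 0, 0], "grip": 1}, {"xyz": [0, 0, -130], "turn": [0, 0, 0], "grip": 0}, {"xyz": [60, 0, -130], "turn": [0, 0, 0], "grip": 0}, {"xyz": [180, 0, -130], "turn": [0, 0, 0], "grip": 0}, {"xyz": [180, 0, -130], "turn": [0, 0, 0], "grip": 0}, {"xyz": [180, 0, -130], "turn": [0, 0, 0], "grip": 0}])

```text
clock: 35.42
tcp_pos: [0.4475, 0.0285, 0.164]
orientation: [0.0, -0.336, 0.942, -0.0]
wrist_force: [1.4, -1.7, 1.3]
finger_gap: 0.0255
grip_force: 0.0
```

Run:
```python
from h import *
plan(U(-.3,0,.1),129.3)
for n in('top','scene'):
    d=cam(n)
    for c in cans(d,0): print(c[0],c[1].round(4),inU(np.r_[c[1][:2],.1]).round(3))
    Q=inU(cloud(d)); m=(Q[...,0]>-.3)&(Q[...,0]<-.22)&(abs(Q[...,1])<.07)&(Q[...,2]>.09)&(Q[...,2]<.112); print('bar',m.sum(),np.percentile(Q[m],[5,50,95],axis=0).round(3))
cv2.imwrite('pics/f1.png',cv2.resize(d['color'][100:300,300:600],None,fx=2.5,fy=2.5))
```

```text
shift mm [-22.9  63.4  63.9] turn [-0.001 -0.     0.   ] | at [0.4475 0.0285 0.164 ] F [ 1.4 -1.7  1.3] gap 0.0255 t 35.4 q6 [-0.12  0.09 -0.35  1.13 -0.   -0.8 ]
red [0.5696 0.2918 0.1122] [-0.062  0.063  0.1  ]
red [0.5013 0.2365 0.1123] [-0.149  0.064  0.1  ]
blue [0.6453 0.1854 0.1129] [-0.07  -0.067  0.1  ]
blue [0.578  0.1319 0.1122] [-0.156 -0.066  0.1  ]Traceback (most recent call last):
  File "<stdin>", line 6, in <module>
    return _quantile_unchecked(
        a, q, axis, out, overwrite_input, method, keepdims, weights)
    return _ureduce(a,
                    func=_quantile_ureduce_func,
    ...<5 lines>...
                    overwrite_input=overwrite_input,
                    method=method)
    r = func(a, **kwargs)
    result = _quantile(arr,
                       quantiles=q,
    ...<2 lines>...
                       out=out,
                       weights=wgt)
    slices_having_nans = np.isnan(arr[-1, ...])
                                  ~~~^^^^^^^^^
IndexError: index -1 is out of bounds for axis 0 with size 0
```

All four lids read 0.112–0.113 m, so they stand at the same height in the drawer, and every canister is in its lane. I'll line up in front of the handle.

>>> apply_moves(rows=[{"xyz": [0, 30, 0], "turn": [0, 0, 0], "grip": 0}, {"xyz": [0, 63, 0], "turn": [0, 0, 0], "grip": 0}, {"xyz": [0, 63, 0], "turn": [0, 0, 0], "grip": 0}, {"xyz": [0, 63, 40], "turn": [0, 0, 0], "grip": 0}, {"xyz": [0, 63, 80], "turn": [0, 0, 0], "grip": 0}, {"xyz": [0, 63, 101], "turn": [0, 0, 0], "grip": 0}, {"xyz": [0, 63, 101], "turn": [0, 0, 0], "grip": 0}, {"xyz": [0, 63, 101], "turn": [0, 0, 0], "grip": 0}])

```text
clock: 36.13
tcp_pos: [0.408, 0.078, 0.0626]
orientation: [-0.001, -0.336, 0.942, 0.0]
wrist_force: [0.5, -0.9, 0.1]
finger_gap: -0.0002
grip_force: 0.0
```

Run:
```python
from h import *
s=env.get_state(); print(inU(s['tcp_pos']).round(4)); plan(U(-.073,0,.063),129.3)
d=cam('scene')
for c in cans(d,0): print(c[0],c[1].round(4),inU(np.r_[c[1][:2],.1]).round(3))
cv2.imwrite('pics/f1.png',cv2.resize(d['color'][100:300,300:600],None,fx=2.5,fy=2.5))
```

```text
[-0.322  -0.      0.0626]
shift mm [-2.49e+02  2.00e-01 -1.00e+00] turn [ 0.002 -0.002 -0.001] | at [0.408  0.078  0.0626] F [ 0.5 -0.9  0.1] gap -0.0002 t 36.1 q6 [-0.    0.12 -0.59  0.87 -0.   -0.69]
red [0.5018 0.2314 0.1131] [-0.152  0.059  0.1  ]
red [0.5722 0.2884 0.1128] [-0.062  0.059  0.1  ]
blue [0.5789 0.1295 0.113 ] [-0.157 -0.068  0.1  ]
blue [0.6469 0.1808 0.113 ] [-0.072 -0.072  0.1  ]
```

View pics/f1.png

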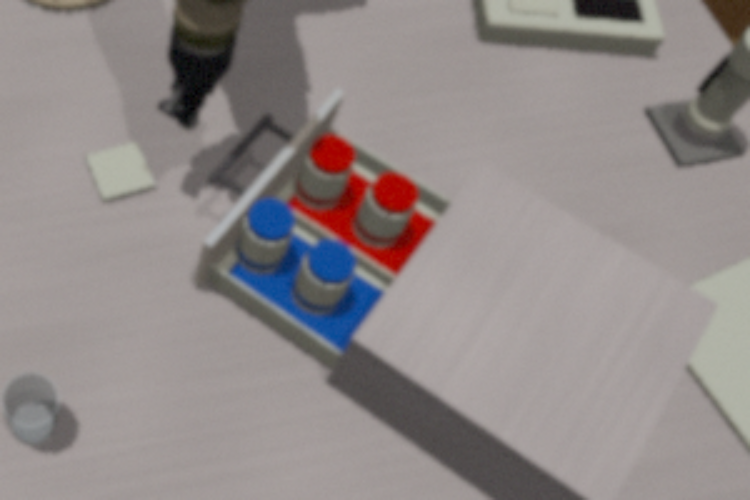

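All four canisters stand upright, reds at crop (330,155) and (393,192), blues at (268,218) and (328,262), with the gripper in front of the handle. Now I'll push slowly.

>>> apply_moves(rows=[{"xyz": [-20, 0, 0], "turn": [0, 0, 0], "grip": 0}, {"xyz": [-40, 0, 0], "turn": [0, 0, 0], "grip": 0}, {"xyz": [-45, 0, 0], "turn": [0, 0, 0], "grip": 0}, {"xyz": [-50, 0, 0], "turn": [0, 0, 0], "grip": 0}, {"xyz": [-57, 0, 0], "turn": [0, 0, 0], "grip": 0}, {"xyz": [-66, 0, 0], "turn": [0, 0, 0], "grip": 0}, {"xyz": [-76, 0, 0], "turn": [0, 0, 0], "grip": 0}, {"xyz": [-86, 0, 0], "turn": [0, 0, 0], "grip": 0}, {"xyz": [-96, 0, 0], "turn": [0, 0, 0], "grip": 0}, {"xyz": [-106, 0, 0], "turn": [0, 0, 0], "grip": 0}, {"xyz": [-115, 0, 0], "turn": [0, 0, 0], "grip": 0}, {"xyz": [-122, 0, 0], "turn": [0, 0, 0], "grip": 0}])

```text
clock: 37.18
tcp_pos: [0.5044, 0.1562, 0.063]
orientation: [0.0, -0.336, 0.942, 0.0]
wrist_force: [-1.3, -1.9, 1.7]
finger_gap: 0.0001
grip_force: 1.4
```

>>> apply_moves(rows=[{"xyz": [-8, 0, 0], "turn": [0, 0, 0], "grip": 0}, {"xyz": [-17, 0, 0], "turn": [0, 0, 0], "grip": 0}, {"xyz": [-27, 0, 0], "turn": [0, 0, 0], "grip": 0}, {"xyz": [-37, 0, 0], "turn": [0, 0, 0], "grip": 0}, {"xyz": [-47, 0, 0], "turn": [0, 0, 0], "grip": 0}, {"xyz": [-57, 0, 0], "turn": [0, 0, 0], "grip": 0}, {"xyz": [-67, 0, 0], "turn": [0, 0, 0], "grip": 0}, {"xyz": [-77, 0, 0], "turn": [0, 0, 0], "grip": 0}, {"xyz": [-87, 0, 0], "turn": [0, 0, 0], "grip": 0}, {"xyz": [-95, 0, 0], "turn": [0, 0, 0], "grip": 0}, {"xyz": [-101, 0, 0], "turn": [0, 0, 0], "grip": 0}, {"xyz": [-105, 0, 0], "turn": [0, 0, 0], "grip": 0}])

```text
clock: 38.18
tcp_pos: [0.5854, 0.2226, 0.0628]
orientation: [0.0, -0.336, 0.942, 0.0]
wrist_force: [-1.2, -2.3, 1.2]
finger_gap: -0.0003
grip_force: 1.3
```

Run:
```python
from h import *
s=env.get_state(); print(inU(s['tcp_pos']).round(4),s['wrist_force']); front(-.1)
```

```text
[-0.0932 -0.0005  0.0628] [-1.15523761 -2.29786408  1.15356007]
front top top 73 [-0.0305 -0.0262 -0.0208]
front top scene 160 [-0.0318 -0.0268 -0.0219]
```

>>> apply_moves(rows=[{"xyz": [-5, 0, 0], "turn": [0, 0, 0], "grip": 0}, {"xyz": [-10, 0, 0], "turn": [0, 0, 0], "grip": 0}, {"xyz": [-15, 0, 0], "turn": [0, 0, 0], "grip": 0}, {"xyz": [-19, 0, 0], "turn": [0, 0, 0], "grip": 0}, {"xyz": [-22, 0, 0], "turn": [0, 0, 0], "grip": 0}, {"xyz": [-24, 0, 0], "turn": [0, 0, 0], "grip": 0}, {"xyz": [-26, 0, 0], "turn": [0, 0, 0], "grip": 0}, {"xyz": [-26, 0, 0], "turn": [0, 0, 0], "grip": 0}])

```text
clock: 38.95
tcp_pos: [0.601, 0.2355, 0.0628]
orientation: [-0.004, -0.335, 0.942, -0.001]
wrist_force: [-12.4, -9.9, 8.2]
finger_gap: 0.0003
grip_force: 8.1
```

Run:
```python
from h import *
s=env.get_state(); print(inU(s['tcp_pos']).round(4),s['wrist_force']); front(-.1)
```

```text
[-0.0729 -0.0003  0.0628] [-12.43097642  -9.92282508   8.17698469]
front top top 10 [-0.012  -0.0112 -0.0103]
front top scene 48 [-0.0138 -0.0119 -0.0106]
```

>>> apply_moves(rows=[{"xyz": [6, 0, 0], "turn": [0, 0, 0], "grip": 0}, {"xyz": [30, 0, 0], "turn": [0, 0, 0], "grip": 0}, {"xyz": [70, 0, 0], "turn": [0, 0, 0], "grip": 0}, {"xyz": [100, 0, 0], "turn": [0, 0, 0], "grip": 0}, {"xyz": [100, 0, -40], "turn": [0, 0, 0], "grip": 0}, {"xyz": [100, 0, -80], "turn": [0, 0, 0], "grip": 0}, {"xyz": [100, 0, -120], "turn": [0, 0, 0], "grip": 0}, {"xyz": [100, 0, -120], "turn": [0, 0, 0], "grip": 0}, {"xyz": [100, 0, -120], "turn": [0, 0, 0], "grip": 0}])

```text
clock: 39.8
tcp_pos: [0.5306, 0.1759, 0.187]
orientation: [0.005, -0.336, 0.942, -0.0]
wrist_force: [0.1, -0.5, -0.2]
finger_gap: 0.0003
grip_force: 0.0
```

Run:
```python
from h import *
d=cam('scene'); Q=inU(cloud(d))
f=(Q[...,0]>-.05)&(Q[...,0]<.005)&(abs(Q[...,1])<.13)&(Q[...,2]>.108)&(Q[...,2]<.121); print(np.percentile(Q[f][:,0],[5,25,50,75,95]).round(4))
m=(Q[...,0]>-.1)&(Q[...,0]<-.04)&(abs(Q[...,1])<.04)&(Q[...,2]>.09)&(Q[...,2]<.11);print('bar',np.percentile(Q[m][:,0],[5,50,95]).round(4))
cv2.imwrite('pics/f2.png',cv2.resize(d['color'][100:300,300:600],None,fx=2.5,fy=2.5))
```

```text
[-0.0131 -0.0106 -0.0078 -0.0049 -0.0026]
bar [-0.0642 -0.0583 -0.0534]
```

View pics/f2.png

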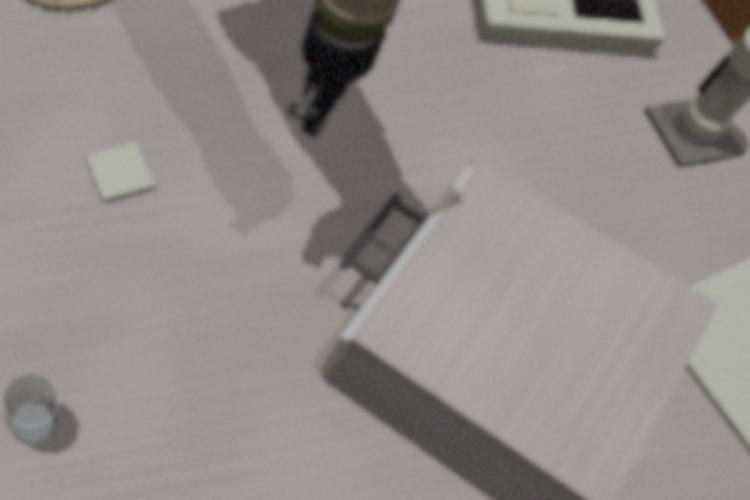

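The drawer front is flush with the unit along crop (345,335)–(465,175), its measured travel back from the stop is about 198 mm, and the gripper is clear. Handing in.

```bash
python3 -c "
from workcell import ticket
print(ticket.hand_in())"
```

```text
the job is handed in; nothing more can be done
None
```

All four canisters have their lids pressed home and stand upright in their colour lanes, the drawer is shut and the gripper clear; I handed the job in at about 40 s, but no verdict came back.

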